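# Pack away the dissection kit

## Task

Pack away the dissection kit: lift the lid off the storage box and lay it down on the rubber mat, put every petri dish into the box, stacked squarely in one pile, and every instrument case too, lying flat. Then put the lid back on the box so that it sits fully down all round; leave the bottle and the glass cup where they stand.

Things in the scene. Friction and masses are not known exactly. Their poses are not given: they have to be found in the camera images.
- dish1: petri dish, one of up to four alike (absent ones give None): closed, pale frosted plastic, a plain disc 60 mm across and 15 mm high, 40 g; flat top and underside, nothing interlocks; origin at the centre of its underside, z up its axis
- dish2: petri dish, one of up to four alike (absent ones give None): closed, pale frosted plastic, a plain disc 60 mm across and 15 mm high, 40 g; flat top and underside, nothing interlocks; origin at the centre of its underside, z up its axis
- dish3: petri dish, one of up to four alike (absent ones give None): closed, pale frosted plastic, a plain disc 60 mm across and 15 mm high, 40 g; flat top and underside, nothing interlocks; origin at the centre of its underside, z up its axis
- dish4: petri dish, one of up to four alike (absent ones give None): closed, pale frosted plastic, a plain disc 60 mm across and 15 mm high, 40 g; flat top and underside, nothing interlocks; origin at the centre of its underside, z up its axis
- case1: instrument case, one of up to two alike (absent ones give None): closed flat aluminium tin 110 mm long (its x), 44 mm wide (its y), 26 mm high (z up), 180 g; origin at the centre of its underside
- case2: instrument case, one of up to two alike (absent ones give None): closed flat aluminium tin 110 mm long (its x), 44 mm wide (its y), 26 mm high (z up), 180 g; origin at the centre of its underside
- box: storage box, grey plastic, fixed to the bench, open on top under its lid: outside 258 mm (x) by 172 mm (y) by 68 mm high, walls and floor 4 mm, so inside 250 by 164 mm and 64 mm deep, no dividers; origin at the centre of its underside on the bench, z up. A pile of four dishes is 60 mm high
- lid: loose white lid of the box, 250 g: plate 272 (x) by 186 mm (y), 4 mm thick; its 10 mm skirt below the plate slips over the outside of the box with 4 mm play on each side, either way round. Origin at the centre of the plate's underside, z up: 68 mm above the bench when fully home on the box, 13 mm when lying on the mat
- lid_handle (a point): centre of the top of the lid's handle, a black bar in the middle of the lid, 80 mm along the lid's x, 18 mm wide in y, standing 30 mm above the plate; this point is 34 mm above the lid's origin
- mat: black rubber mat lying fixed on the bench, 310 mm (x) by 220 mm (y), 3 mm thick; origin at the centre of its underside
- bottle: bystander: loose white plastic bottle, 64 mm across and 150 mm high; origin at the centre of its underside
- beaker: bystander: loose glass cup, 72 mm across and 90 mm high; origin at the centre of its underside

How it is judged:
By the outcome, as a careful person would: the job done as asked, in the order asked, and still so for the second after the job is handed in, with the robot touching nothing.
Of dish1, dish2, dish3, dish4 only 3 to 4 are there at a start; the rules pass over those that are not, and their reading is None.
Of case1, case2 only 1 to 2 are there at a start; the rules pass over those that are not, and their reading is None.
At some moment in a run one of lid may be knocked a few centimetres aside while the robot is not near it.
It also fails if it takes over 208 s, if anything falls off the work surface, if the arm or the gripper's body presses on something with over 40 N, if the wrist force passes 120 N, or if a joint passes its speed limit or range.

## Robot

A 6-joint arm with a two-finger parallel gripper is mounted at the origin on the work surface. World frame = base frame: x ahead of the robot, y to its left, z up, the work surface at z = 0. Lengths are in mm, angles in rad, forces in N, time in s.
With the tool pointing down it reaches from about 300 to 950 mm from the base axis. Payload 3.1 kg.
Tool frame: the origin (TCP) lies at the very end of the fingers, on their centre line; the grasp point (between the pads) lies 19 mm behind it; z points along the fingers, y is the direction in which the jaws open and shut (so a half turn about z gives the same grasp; the last joint's range is limited). The gripper opens to 85 mm and grips with 20 to 120 N. Pads are 22 mm wide; open, the fingers measure 114 mm over their backs; the gripper's body (76 mm by 85 mm) begins 54 mm behind the grasp point. The pads swing forward as they close: fully open they stand 13 mm farther back than shut.
Start: joints at [1.042, 0.308, 1.634, -0, 1.2, -0.07], TCP at [276.821, 560.359, 231.272] pointing down, gripper open.
Joint ranges: [-3.06, 3.06], [-0.79, 1.96], [0.05, 2.63], [-1.19, 4.34], [0.05, 2.64], [-2.94, 2.94]. Speed limits (rad/s): [2.79, 2.79, 3.14, 3.14, 3.14, 3.14].

## Interface

Orientations are given as a 3x3 rotation matrix whose columns are the frame's x, y, z axes.
In Python, from bench import ctrl gives the robot as it stands.
- The arm moves only by the tool send_rows, never from a script. Its arguments are lists of equal length, an entry for each row: "turn": the turn, a rotation vector about the tool's x, y, z in degrees, a list of three; "delta_pos": the shift along the tool's x, y, z in m, a list of three; "grip": the closure, from -1 (fully open) to 1 (shut), so that 0 is half open. A call has 1 to 5 rows; each row shifts and turns the commanded pose from where the row before left it, along the tool's axes as they then stand; what a row does not reach is not made up. A row lasts 1/12 s, in which the tool goes at most 41.7 mm and 7.16 degrees, less where a joint would pass 70% of its speed; a pose out of reach is approached as far as the arm can. A call is refused whole if a number of a shift passes 0.0417 or a number of a turn 7.16, either way. A call with a gripper value outside its range is refused whole. The fingers move at their own pace and stop on an object; the grip force is fixed at half the most. Time passes only in rows, so rows that do not move let the fingers close. It gives the time, the measured TCP pose, the force and the opening at its end, in the units of the state.
- ctrl.get_obs(): the state, without advancing time (a new reading comes with each control period).
- ctrl.capture(name): name is "scene" or "top" or "wrist"; returns (picture, depth): 480x640x3 uint8, red, green, blue; 480x640 float32, mm along the optical axis (not along the pixel's ray), 0 where there is no reading.
- ctrl.get_calibration(name): a dict with "mtx" (3x3 intrinsics, pixels), "pose" (4x4, takes a point from camera to world coordinates). Camera axes: x right, y down, z forward; pixel columns grow to the right and rows downward; lengths in mm; the calibration is good to about 2 mm. A picture is of the moment at which its call begins: read the wrist's pose just before it. get_calibration takes no time and is no camera call; for the wrist camera it gives the pose at the moment of the call.
- ctrl.sign_off(): hands the job in, once; it reports no verdict.
Trained networks look in the newest picture that a camera, given by its name, has taken for a name from the list of things; names that differ only in an ending like _2 or _b are one class to them, and where a whole thing is asked for, a point or a joint stands for the part that bears it (a point fixed in the world has none). Each returns a list of dicts, best first, with "conf" (0 to 1); they miss things now and then, are a little off and sometimes report something else, mostly with a low value. They report only what shows in the picture. A call takes as long as a camera call.
- ctrl.trace(query, camera): "mask" (480x640 bool, what is visible of it) and "position" ([column, row] in pixels, amid what is visible of it).
The state is a dict: "time_s": time; "joints": joint angles; "dq": joint speeds; "effort": joint torques, N m; "tcp_pos": TCP position; "ee_rot": TCP orientation; "contact_force": force on the tool from outside, world axes, zero at the start; "ft_torque": the same for the moment, N m; "grip_width": finger opening in mm.
Only numpy, scipy, OpenCV 4.12 (cv2) and the standard library are available. Lean on these libraries where they do the work, as an engineer would, in place of code of your own. Each camera call takes 0.05 s, during which the arm holds its last target.

## Working session

There is one attempt and no reset: what is moved stays moved. The work goes in short steps, Python scripts to look and compute and a tool call to move; the robot and the scene stay as the last step left them, time stands still between calls to the robot, and variables do not carry over. Pictures are saved under pics/ and viewed, and the job is handed in when it is done.

Besides the shell and the picture viewer there is one more tool, called after "Emit:" by a JSON object that holds its "method" and its "body". send_rows: Moves the arm, as the interface text tells. Its arguments: {"type":"object","properties":{"turn":{"type":"array"},"delta_pos":{"type":"array"},"grip":{"type":"array"}},"required":["turn","delta_pos","grip"]}

```bash
ls; mkdir -p pics; python3 - <<'E'
from bench import ctrl
import cv2
o=ctrl.get_obs();print({k:(o[k] if k!='x' else 0) for k in o})
for n in ["scene","top","wrist"]:
    p,d=ctrl.capture(n); cv2.imwrite(f"pics/{n}0.png",p[:,:,::-1])
    c=ctrl.get_calibration(n);print(n,c)
E
```

```text
pics
{'time_s': 0.0, 'joints': array([ 1.04232593e+00,  3.09013752e-01,  1.63522182e+00, -8.21024937e-06,
        1.19968553e+00, -6.97369048e-02]), 'dq': array([ 1.23784537e-03, -1.10041031e-03, -2.02681340e-03,  5.95853108e-05,
        5.85291131e-04, -1.60172223e-03]), 'effort': array([ 7.31974415e-04, -4.15250301e+01, -2.76669627e+01, -7.48418006e-05,
        1.02977330e-02, -3.77193700e-06]), 'tcp_pos': array([276.38264166, 559.63632205, 230.02482618]), 'ee_rot': array([[-8.96615275e-01,  4.42808860e-01, -1.16742839e-03],
       [ 4.42810372e-01,  8.96613025e-01, -2.01466120e-03],
       [ 1.54621674e-04, -2.32332540e-03, -9.99997289e-01]]), 'contact_force': array([ 0.80965651,  0.86611644, -0.2112893 ]), 'ft_torque': array([-0.05577977,  0.05390528,  0.03651391]), 'grip_width': 85.77113439048495}
scene {'mtx': array([[476.9000831 ,   0.        , 321.76745877],
       [  0.        , 476.9000831 , 240.1555462 ],
       [  0.        ,   0.        ,   1.        ]]), 'pose': array([[ 7.98218320e-01,  3.04331707e-01, -5.19836249e-01,
         1.12273818e+03],
       [ 6.02011863e-01,
[... 568 characters left out ...]
332e+00],
       [-1.27206936e-02, -1.16943126e-01, -9.93057143e-01,
         1.06803216e+03],
       [ 0.00000000e+00,  0.00000000e+00,  0.00000000e+00,
         1.00000000e+00]])}
wrist {'mtx': array([[383.21261528,   0.        , 322.26118399],
       [  0.        , 383.21261528, 238.81574948],
       [  0.        ,   0.        ,   1.        ]]), 'pose': array([[ 4.43631206e-01,  8.63053142e-01,  2.41517342e-01,
         2.13933110e+02],
       [ 8.96204931e-01, -4.26361956e-01, -1.22605890e-01,
         5.91123053e+02],
       [-2.84159244e-03,  2.70840832e-01, -9.62619951e-01,
         3.72218603e+02],
       [ 0.00000000e+00,  0.00000000e+00,  0.00000000e+00,
         1.00000000e+00]])}
```

View pics/top0.png

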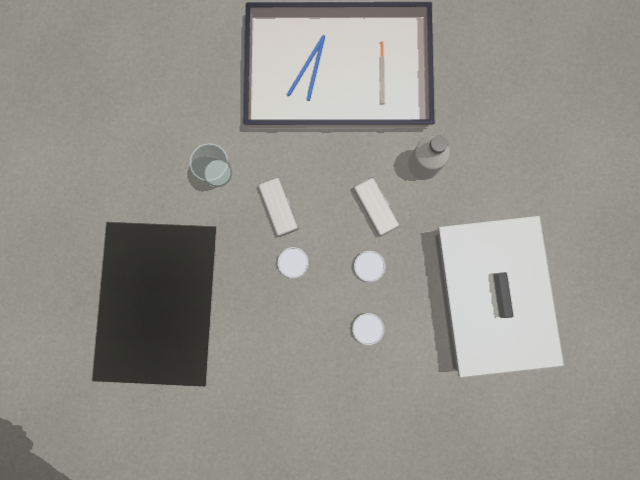

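View pics/scene0.png

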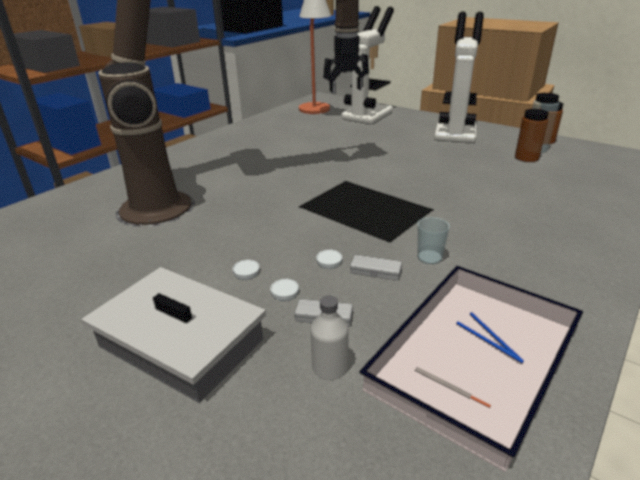

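View pics/wrist0.png

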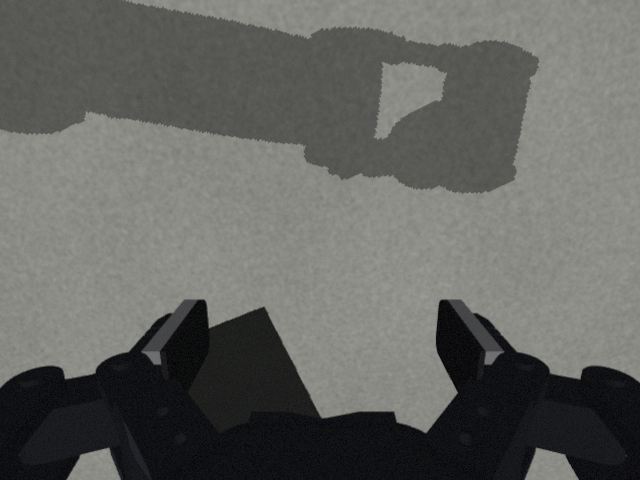

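The top view shows the mat on the left (155,305), 3 dishes at (293,263), (370,266) and (368,329), 2 cases at (278,207) and (377,207), and the lidded box at (503,297). The cup is at (210,163), the bottle at (432,155), and there's a tray that isn't part of the job.

```bash
cat > h.py <<'E'
from bench import ctrl
import numpy as np, cv2
def cloud(d,c,mask=None):
    K=c["mtx"];T=c["pose"]
    v,u=np.nonzero((d>0)&(mask if mask is not None else True))
    z=d[v,u]; P=np.stack([(u-K[0,2])/K[0,0]*z,(v-K[1,2])/K[1,1]*z,z],1)
    return P@T[:3,:3].T+T[:3,3]
def proj(p,c):
    q=np.linalg.inv(c["pose"])@np.append(p,1); q=c["mtx"]@q[:3]; return q[:2]/q[2]
def rect(P):
    (cx,cy),(w,h),a=cv2.minAreaRect(P[:,:2].astype(np.float32))
    if w<h: w,h=h,w; a+=90
    a=(a+90)%180-90
    return np.round([cx,cy,w,h,a],1)
def find(cam,names,c=None,tol=4,minconf=0.3,wcal=None):
    p,d=ctrl.capture(cam); c=wcal or ctrl.get_calibration(cam); out=[]
    for n in names:
        for r in ctrl.trace(n,cam):
            if r["conf"]<minconf: print(n,"low",r["conf"],r["position"]);continue
            m=cv2.erode(r["mask"].astype(np.uint8),np.ones((1,1)))>0
            P=cloud(d,c,m)
            if len(P)<20: print(n,'few');continue
            zt=np.percentile(P[:,2],80); Q=P[abs(P[:,2]-zt)<tol]
            print(cam,n,round(r["conf"],2),np.round(r["position"]),"ztop %.1f n%d"%(np.median(Q[:,2]),len(Q)),"rect",rect(Q),"mean",np.round(Q.mean(0),1))
            out.append((n,r,P,Q))
    return p,d,out
E
python3 - <<'E'
from h import *
p,d,o=find("top",["dish1","case1","box","lid","lid_handle","mat","bottle","beaker"])
print(ctrl.get_obs()["time_s"])
E
```

```text
top dish1 0.89 [370. 266.] ztop 14.3 n638 rect [560.9 -82.1  58.4  58.3  88.7] mean [561.1 -81.5  14.5]
top dish1 0.84 [366. 327.] ztop 14.3 n687 rect [441.6 -76.4  58.8  57.9 -69.2] mean [441.2 -76.4  14.4]
top dish1 0.72 [294. 264.] ztop 14.3 n642 rect [570.4  66.6  58.7  58.  -67.9] mean [570.2  67.   14.4]
top case1 0.97 [275. 204.] ztop 26.4 n1080 rect [679.5  94.3 109.3  43.9  20.5] mean [679.4  94.5  26.5]
top case1 0.64 [378. 209.] ztop 26.2 n1088 rect [677.2 -96.9 109.7  43.6  27.3] mean [676.7 -97.1  26.4]
top box 0.65 [444. 298.] ztop 28.3 n119 rect [ 487.6 -225.8  245.6    1.8    5.6] mean [ 487.1 -225.8   28.3]
top lid 0.86 [498. 296.] ztop 72.5 n13375 rect [ 502.3 -312.6  272.5  187.4    5.6] mean [ 499.4 -312.1   72.6]
top lid_handle 0.61 [503. 296.] ztop 72.5 n13287 rect [ 502.5 -312.3  272.   187.     5.6] mean [ 499.5 -311.7   72.6]
top mat 0.73 [154. 305.] ztop 3.8 n15712 rect [496.3 338.  313.5 222.5  -2.9] mean [492.8 336.8   4. ]
top mat 0.47 [426. 157.] ztop 120.3 n59 rect [ 758.3 -189.5   30.5   16.4   42.1] mean [ 757.1 -188.3  121. ]
top bottle 0.82 [428. 157.] ztop 121.1 n51 rect [ 758.5 -189.8   30.5   15.6   42.1] mean [ 757.1 -188.4  121.7]
top beaker 0.85 [212. 167.] ztop 82.5 n106 rect [752.3 217.5  69.4  65.   11.6] mean [758.4 222.9  82.3]
0.6
```

```bash
cat >> h.py <<'E'
def plan(x,y,z,yaw,maxmm=40,maxdeg=7,n=None):
    """rows (m, deg) from measured pose to target, tool down, yaw of tool x in deg"""
    o=ctrl.get_obs(); p=o["tcp_pos"]; R=o["ee_rot"]
    yw=np.degrees(np.arctan2(R[1,0],R[0,0])); dy=(yaw-yw+180)%360-180
    D=np.array([x,y,z])-p
    N=n or max(1,int(np.ceil(max(np.linalg.norm(D)/maxmm,abs(dy)/maxdeg))))
    rows=[];t=0
    for i in range(N):
        a=np.radians(yw+dy*i/N); d=D/N
        rows.append([round(float(v)/1000,4) for v in (d[0]*np.cos(a)+d[1]*np.sin(a), d[0]*np.sin(a)-d[1]*np.cos(a), -d[2])])
    q=np.degrees(o["joints"][0]); tilt=np.degrees(np.arccos(-R[2,2]))
    print("now",np.round(p,1),"yaw %.1f tilt %.2f q6 %.0f t %.1f F %s w %.1f"%(yw,tilt,np.degrees(o["joints"][5]),o["time_s"],np.round(o["contact_force"],1),o["grip_width"]))
    print("rows",N,"turn z per row %.2f"%(-dy/N)); 
    for i in range(0,N,5): print(rows[i:i+5])
    q6=np.degrees(np.arctan2(y,x))+90-yaw; print("end q6 ~",round((q6+180)%360-180))
E
python3 - <<'E'
from h import *
c=ctrl.get_calibration("wrist");o=ctrl.get_obs();p,d=ctrl.capture("wrist")
R=o["ee_rot"];
P=cloud(d,c); L=(P-o["tcp_pos"])@R
m=(abs(L[:,0])<20)&(abs(L[:,1])<70)&(L[:,2]<60)&(L[:,2]>-60)
Q=L[m]; 
for s in(-1,1):
    S=Q[Q[:,1]*s>0]; k=S[np.argsort(-S[:,2])[:40]]; print(s,len(S),k.mean(0),S[:,1].min(),S[:,1].max(),S[:,0].min(),S[:,0].max())
plan(502.3,-312.6,140,5.6)
E
```

```text
-1 5461 [  1.91657026 -42.80718747 -12.9395395 ] -69.95973930199537 -40.513474798336034 -10.213635619800685 15.98746540638526
1 5497 [  1.7142634   42.83437702 -12.85180403] 40.36096492467939 69.99474403646427 -9.998557627886097 15.830623857327426
now [276.8 560.4 231.3] yaw 153.7 tilt 0.00 q6 -4 t 0.7 F [0.6 0.2 0.4] w 85.4
rows 23 turn z per row 6.44
[[-0.0256, -0.0297, 0.004], [-0.0288, -0.0266, 0.004], [-0.0316, -0.0232, 0.004], [-0.034, -0.0195, 0.004], [-0.036, -0.0156, 0.004]]
[[-0.0375, -0.0115, 0.004], [-0.0385, -0.0072, 0.004], [-0.0391, -0.0028, 0.004], [-0.0392, 0.0016, 0.004], [-0.0387, 0.0059, 0.004]]
[[-0.0378, 0.0103, 0.004], [-0.0364, 0.0144, 0.004], [-0.0346, 0.0184, 0.004], [-0.0323, 0.0222, 0.004], [-0.0296, 0.0257, 0.004]]
[[-0.0266, 0.0288, 0.004], [-0.0232, 0.0316, 0.004], [-0.0195, 0.034, 0.004], [-0.0155, 0.036, 0.004], [-0.0114, 0.0375, 0.004]]
[[-0.0071, 0.0386, 0.004], [-0.0027, 0.0391, 0.004], [0.0017, 0.0392, 0.004]]
end q6 ~ 53
```

The open fingertips measure 13 mm behind the TCP, as stated. I'm moving above the lid handle.

Emit:
{"method": "send_rows", "body": {"turn": [[0,0,6.4],[0,0,6.4],[0,0,6.4],[0,0,6.4],[0,0,6.4]], "delta_pos": [[-0.026,-0.03,0.003],[-0.029,-0.027,0.003],[-0.032,-0.023,0.003],[-0.034,-0.0195,0.003],[-0.036,-0.016,0.003]], "grip": [-1,-1,-1,-1,-1]}}

```text
time_s: 1.07
tcp_pos: [326.7, 367.9, 216.2]
ee_rot: [[-0.522, 0.853, 0.001], [0.853, 0.522, 0.0], [-0.0, 0.001, -1.0]]
contact_force: [0.3, -0.2, 0.9]
grip_width: 85.4
```

Emit:
{"method": "send_rows", "body": {"turn": [[0,0,6.4],[0,0,6.4],[0,0,6.4],[0,0,6.4],[0,0,6.4]], "delta_pos": [[-0.0375,-0.0115,0.003],[-0.0385,-0.007,0.003],[-0.039,-0.003,0.003],[-0.039,0.0015,0.003],[-0.0385,0.006,0.003]], "grip": [-1,-1,-1,-1,-1]}}

```text
time_s: 1.48
tcp_pos: [376.6, 178.8, 201.6]
ee_rot: [[0.01, 1.0, 0.001], [1.0, -0.01, 0.0], [0.0, 0.001, -1.0]]
contact_force: [0.3, -0.0, 0.1]
grip_width: 85.2
```

Emit:
{"method": "send_rows", "body": {"turn": [[0,0,6.4],[0,0,6.4],[0,0,6.4],[0,0,6.4],[0,0,6.4]], "delta_pos": [[-0.038,0.01,0.003],[-0.0365,0.0145,0.003],[-0.0345,0.0185,0.003],[-0.032,0.022,0.003],[-0.0295,0.0255,0.003]], "grip": [-1,-1,-1,-1,-1]}}

```text
time_s: 1.9
tcp_pos: [427.0, -10.5, 186.7]
ee_rot: [[0.539, 0.842, 0.001], [0.842, -0.539, -0.0], [0.001, 0.001, -1.0]]
contact_force: [0.9, 0.1, 0.6]
grip_width: 85.5
```

```bash
python3 - <<'E'
from h import *
plan(502.3,-312.6,140,5.6)
E
```

```text
now [427.  -10.5 186.7] yaw 57.4 tilt 0.09 q6 25 t 1.9 F [0.9 0.1 0.6] w 85.5
rows 8 turn z per row 6.47
[[-0.0267, 0.0283, 0.0058], [-0.0234, 0.0311, 0.0058], [-0.0197, 0.0335, 0.0058], [-0.0158, 0.0356, 0.0058], [-0.0117, 0.0371, 0.0058]]
[[-0.0074, 0.0382, 0.0058], [-0.0031, 0.0388, 0.0058], [0.0013, 0.0389, 0.0058]]
end q6 ~ 53
```

Emit:
{"method": "send_rows", "body": {"turn": [[0,0,6.5],[0,0,6.5],[0,0,6.5],[0,0,6.5],[0,0,6.5]], "delta_pos": [[-0.0265,0.0285,0.005],[-0.0235,0.031,0.005],[-0.0195,0.0335,0.005],[-0.016,0.0355,0.005],[-0.0115,0.037,0.005]], "grip": [-1,-1,-1,-1,-1]}}

```text
time_s: 2.32
tcp_pos: [475.1, -198.9, 161.3]
ee_rot: [[0.907, 0.42, 0.001], [0.42, -0.907, -0.0], [0.001, 0.001, -1.0]]
contact_force: [0.3, 0.5, 0.4]
grip_width: 85.5
```

Emit:
{"method": "send_rows", "body": {"turn": [[0,0,6.5],[0,0,6.5],[0,0,6.5]], "delta_pos": [[-0.0075,0.038,0.005],[-0.003,0.039,0.005],[0.0015,0.039,0.005]], "grip": [-1,-1,-1]}}

```text
time_s: 2.57
tcp_pos: [503.8, -312.2, 146.1]
ee_rot: [[0.996, 0.093, 0.0], [0.093, -0.996, -0.0], [0.0, 0.0, -1.0]]
contact_force: [0.1, 1.0, -0.5]
grip_width: 85.5
```

```bash
python3 - <<'E'
from h import *
p,d,o=find("top",["lid"])
cv2.imwrite("pics/top1.png",p[:,:,::-1])
c=ctrl.get_calibration("wrist");p,d=ctrl.capture("wrist");cv2.imwrite("pics/w1.png",p[:,:,::-1])
P=cloud(d,c); m=(abs(P[:,2]-101.5)<6)&(abs(P[:,0]-502)<70)&(abs(P[:,1]+312)<40);print("handle",m.sum(),rect(P[m]),np.median(P[m][:,2]))
plan(502.3,-312.6,76,5.6)
E
```

```text
top lid 0.66 [488. 282.] ztop 72.5 n10502 rect [ 502.4 -312.4  272.1  187.4    5.5] mean [ 509.8 -295.6   72.6]
handle 4906 [ 501.5 -313.6   79.6   18.     5.3] 101.05059338933621
now [ 503.8 -312.7  145.7] yaw 5.5 tilt 0.01 q6 48 t 2.7 F [0.7 0.1 0. ] w 85.6
rows 2 turn z per row -0.03
[[-0.0008, -0.0001, 0.0349], [-0.0008, -0.0001, 0.0349]]
end q6 ~ 53
```

View pics/w1.png

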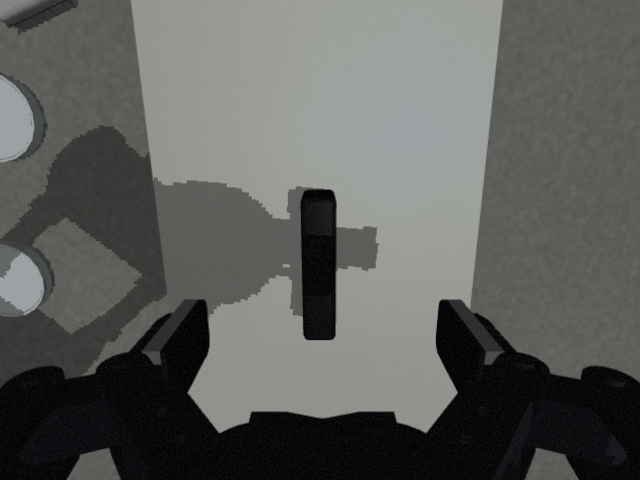

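The handle (320,265) sits between the jaws. I'll descend and grip it.

Emit:
{"method": "send_rows", "body": {"turn": [[0,0,0],[0,0,0],[0,0,0]], "delta_pos": [[-0.001,0,0.03],[0,0.001,0.03],[0,0,0.008]], "grip": [-1,-1,-1]}}

```text
time_s: 2.97
tcp_pos: [499.5, -307.8, 74.3]
ee_rot: [[0.995, 0.101, -0.007], [0.101, -0.995, 0.005], [-0.006, -0.006, -1.0]]
contact_force: [-0.4, 1.3, -0.3]
grip_width: 85.2
```

Emit:
{"method": "send_rows", "body": {"turn": [[0,0,0],[0,0,0],[0,0,0],[0,0,0],[0,0,0]], "delta_pos": [[0,0,0],[0,0,0],[0,0,0],[0,0,0],[0,0,0]], "grip": [1,1,1,1,1]}}

```text
time_s: 3.38
tcp_pos: [504.0, -311.7, 80.2]
ee_rot: [[0.995, 0.1, 0.003], [0.1, -0.995, -0.002], [0.003, 0.002, -1.0]]
contact_force: [-0.5, -0.1, 0.2]
grip_width: 26.0
```

Emit:
{"method": "send_rows", "body": {"turn": [[0,0,0],[0,0,0],[0,0,0]], "delta_pos": [[0,0,0],[0,0,0],[0,0,0]], "grip": [1,1,1]}}

```text
time_s: 3.63
tcp_pos: [504.3, -312.4, 80.5]
ee_rot: [[0.995, 0.1, 0.003], [0.1, -0.995, -0.003], [0.003, 0.003, -1.0]]
contact_force: [-0.5, -1.0, 5.9]
grip_width: 16.8
```

Emit:
{"method": "send_rows", "body": {"turn": [[0,0,0],[0,0,0],[0,0,0],[0,0,0],[0,0,0]], "delta_pos": [[0,0,-0.003],[0,0,-0.008],[0,0,-0.012],[0,0,-0.018],[0,0,-0.018]], "grip": [1,1,1,1,1]}}

```text
time_s: 4.05
tcp_pos: [501.7, -310.3, 137.3]
ee_rot: [[0.995, 0.1, -0.002], [0.1, -0.995, 0.002], [-0.002, -0.002, -1.0]]
contact_force: [0.7, 0.0, -3.6]
grip_width: 16.7
```

```bash
python3 - <<'E'
from h import *
p,d=ctrl.capture("scene");cv2.imwrite("pics/s2.png",p[:,:,::-1])
plan(497,338,145,-3,maxmm=35)
E
```

```text
now [ 504.5 -312.2  142.1] yaw 5.7 tilt 0.30 q6 48 t 4.1 F [ 0.9 -0.3 -0.2] w 16.9
rows 19 turn z per row 0.46
[[0.003, -0.0341, -0.0002], [0.0027, -0.0341, -0.0002], [0.0025, -0.0341, -0.0002], [0.0022, -0.0342, -0.0002], [0.0019, -0.0342, -0.0002]]
[[0.0016, -0.0342, -0.0002], [0.0014, -0.0342, -0.0002], [0.0011, -0.0342, -0.0002], [0.0008, -0.0342, -0.0002], [0.0006, -0.0342, -0.0002]]
[[0.0003, -0.0342, -0.0002], [0.0, -0.0342, -0.0002], [-0.0003, -0.0342, -0.0002], [-0.0005, -0.0342, -0.0002], [-0.0008, -0.0342, -0.0002]]
[[-0.0011, -0.0342, -0.0002], [-0.0014, -0.0342, -0.0002], [-0.0016, -0.0342, -0.0002], [-0.0019, -0.0342, -0.0002]]
end q6 ~ 127
```

View pics/s2.png

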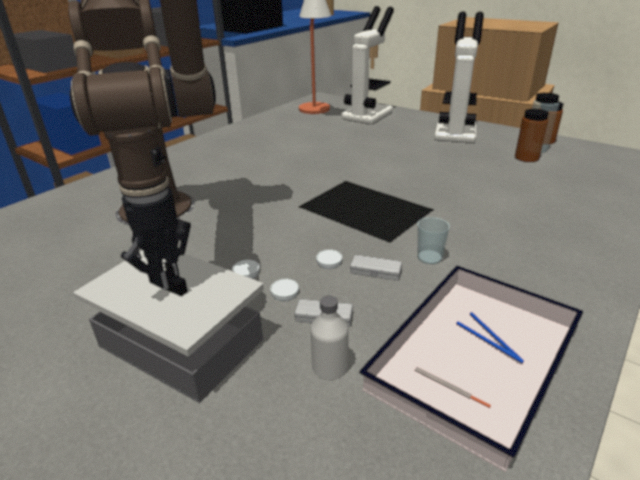

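The lid is lifted level and clear of the box. I'll carry it to the mat.

Emit:
{"method": "send_rows", "body": {"turn": [[0,0,0.5],[0,0,0.5],[0,0,0.5],[0,0,0.5],[0,0,0.5]], "delta_pos": [[0.003,-0.015,0],[0.003,-0.025,0],[0.0025,-0.034,0],[0.002,-0.034,0],[0.002,-0.034,0]], "grip": [1,1,1,1,1]}}

```text
time_s: 4.52
tcp_pos: [503.3, -167.2, 137.1]
ee_rot: [[0.999, 0.054, -0.0], [0.054, -0.999, 0.0], [-0.0, -0.0, -1.0]]
contact_force: [0.4, 0.4, -3.0]
grip_width: 16.7
```

Emit:
{"method": "send_rows", "body": {"turn": [[0,0,0.5],[0,0,0.5],[0,0,0.5],[0,0,0.5],[0,0,0.5]], "delta_pos": [[0.0015,-0.034,0],[0.0015,-0.034,0],[0.001,-0.034,0],[0.001,-0.034,0],[0.0005,-0.034,0]], "grip": [1,1,1,1,1]}}

```text
time_s: 4.93
tcp_pos: [502.3, 3.3, 137.3]
ee_rot: [[1.0, 0.012, 0.0], [0.012, -1.0, 0.0], [0.0, -0.0, -1.0]]
contact_force: [0.3, 0.3, -2.9]
grip_width: 16.6
```

Emit:
{"method": "send_rows", "body": {"turn": [[0,0,0.5],[0,0,0.5],[0,0,0.5],[0,0,0.5],[0,0,0.5]], "delta_pos": [[0,-0.034,0],[0,-0.034,0],[0,-0.034,0],[-0.0005,-0.034,0],[-0.001,-0.034,0]], "grip": [1,1,1,1,1]}}

```text
time_s: 5.35
tcp_pos: [501.6, 173.2, 137.3]
ee_rot: [[1.0, -0.032, -0.0], [-0.032, -1.0, -0.0], [-0.0, 0.0, -1.0]]
contact_force: [0.3, -0.0, -3.7]
grip_width: 16.6
```

```bash
python3 - <<'E'
from h import *
plan(497,338,145,-3,maxmm=35)
E
```

```text
now [501.6 173.2 137.3] yaw -1.8 tilt 0.00 q6 106 t 5.3 F [ 0.3 -0.  -3.7] w 16.6
rows 5 turn z per row 0.24
[[-0.002, -0.0329, -0.0015], [-0.0021, -0.0329, -0.0015], [-0.0022, -0.0329, -0.0015], [-0.0024, -0.0329, -0.0015], [-0.0025, -0.0329, -0.0015]]
end q6 ~ 127
```

Emit:
{"method": "send_rows", "body": {"turn": [[0,0,0.3],[0,0,0.3],[0,0,0.2],[0,0,0.2],[0,0,0.2]], "delta_pos": [[-0.001,-0.034,0],[-0.001,-0.034,0],[-0.001,-0.034,0],[-0.001,-0.034,0],[-0.001,-0.026,0]], "grip": [1,1,1,1,1]}}

```text
time_s: 5.77
tcp_pos: [503.2, 336.4, 137.3]
ee_rot: [[0.999, -0.051, 0.0], [-0.051, -0.999, 0.001], [0.0, -0.001, -1.0]]
contact_force: [0.7, -0.6, -3.6]
grip_width: 17.2
```

Emit:
{"method": "send_rows", "body": {"turn": [[0,0,0],[0,0,0],[0,0,0],[0,0,0],[0,0,0]], "delta_pos": [[0,0,0],[0,0,0.03],[0,0,0.03],[0,0,0.02],[0,0,0.01]], "grip": [1,1,1,1,1]}}

```text
time_s: 6.18
tcp_pos: [500.7, 331.8, 43.5]
ee_rot: [[0.999, -0.052, -0.006], [-0.052, -0.999, -0.004], [-0.006, 0.004, -1.0]]
contact_force: [-0.4, -0.2, -4.1]
grip_width: 16.5
```

Emit:
{"method": "send_rows", "body": {"turn": [[0,0,0],[0,0,0]], "delta_pos": [[0,0,0],[0,0,0]], "grip": [1,1]}}

```text
time_s: 6.35
tcp_pos: [503.7, 333.3, 47.1]
ee_rot: [[0.999, -0.052, -0.001], [-0.052, -0.999, -0.0], [-0.001, 0.0, -1.0]]
contact_force: [-0.6, -0.5, -2.4]
grip_width: 16.9
```

```bash
python3 - <<'E'
from h import *
p,d,o=find("top",["lid","mat"])
plan(497,338,26,-3,maxmm=35)
E
```

```text
top lid 0.58 [162. 288.] ztop 39.4 n8747 rect [501.9 334.7 272.1 187.4  -3. ] mean [507.7 313.2  39.5]
top mat 0.56 [200. 315.] ztop 3.8 n2361 rect [496.8 337.2 312.1 221.5  -2.9] mean [481.6 273.4   4. ]
now [505.5 334.5  49.4] yaw -3.0 tilt 0.23 q6 122 t 6.5 F [ 0.1  0.5 -3.7] w 17.0
rows 1 turn z per row 0.00
[[-0.0087, -0.0031, 0.0234]]
end q6 ~ 127
```

Emit:
{"method": "send_rows", "body": {"turn": [[0,0,0],[0,0,0],[0,0,0],[0,0,0],[0,0,0]], "delta_pos": [[-0.0025,-0.001,0.008],[-0.0025,-0.001,0.006],[0,0,0.004],[0,0,0.003],[0,0,0.002]], "grip": [1,1,1,1,1]}}

```text
time_s: 6.92
tcp_pos: [498.0, 335.7, 25.4]
ee_rot: [[0.999, -0.052, -0.003], [-0.052, -0.999, -0.002], [-0.003, 0.002, -1.0]]
contact_force: [-8.0, -3.9, 20.8]
grip_width: 16.7
```

Emit:
{"method": "send_rows", "body": {"turn": [[0,0,0],[0,0,0],[0,0,0]], "delta_pos": [[0,0,0],[0,0,0],[0,0,0]], "grip": [1,1,1]}}

```text
time_s: 7.17
tcp_pos: [498.0, 335.7, 25.5]
ee_rot: [[0.999, -0.052, -0.002], [-0.052, -0.999, -0.001], [-0.002, 0.001, -1.0]]
contact_force: [-4.4, -2.3, 6.7]
grip_width: 17.0
```

```bash
python3 - <<'E'
from h import *
p,d,o=find("top",["lid","mat"])
plan(497,338,26,-3,maxmm=35)
E
```

```text
top lid 0.79 [167. 290.] ztop 17.9 n8280 rect [496.2 337.  272.2 187.4  -2.9] mean [505.5 315.4  18. ]
top lid 0.58 [495. 297.] ztop 34.2 n450 rect [ 500.9 -309.3  253.9  171.1    5.7] mean [ 495.7 -325.4   34.2]
top lid 0.39 [369. 266.] ztop 14.2 n662 rect [562.1 -81.8  58.1  56.1 -64.2] mean [561.7 -81.8  14.3]
top mat 0.9 [202. 286.] ztop 3.7 n2484 rect [496.4 335.9 313.  221.1  -2.4] mean [510.6 287.7   3.9]
now [498.  335.7  25.5] yaw -3.0 tilt 0.14 q6 123 t 7.3 F [-5.2 -1.5  6.5] w 16.6
rows 1 turn z per row 0.03
[[-0.0012, -0.0022, -0.0005]]
end q6 ~ 127
```

The lid is down on the mat with its plate top at 18 mm and well centred. I'll release it and rise.

Emit:
{"method": "send_rows", "body": {"turn": [[0,0,0],[0,0,0],[0,0,0],[0,0,0],[0,0,0]], "delta_pos": [[0,0,0],[0,0,0],[0,0,0],[0,0,-0.02],[0,0,-0.035]], "grip": [-1,-1,-1,-1,-1]}}

```text
time_s: 7.73
tcp_pos: [495.4, 333.8, 75.2]
ee_rot: [[0.999, -0.052, -0.008], [-0.052, -0.999, -0.005], [-0.008, 0.005, -1.0]]
contact_force: [-0.2, 0.0, 0.0]
grip_width: 76.1
```

Emit:
{"method": "send_rows", "body": {"turn": [[0,0,0],[0,0,0]], "delta_pos": [[0,0,-0.04],[0,0,-0.04]], "grip": [-1,-1]}}

```text
time_s: 7.9
tcp_pos: [498.4, 335.5, 159.8]
ee_rot: [[0.999, -0.052, -0.002], [-0.052, -0.999, -0.001], [-0.002, 0.001, -1.0]]
contact_force: [0.9, 0.0, 0.2]
grip_width: 85.5
```

```bash
python3 - <<'E'
from h import *
p,d,o=find("top",["box","dish1","lid"])
cv2.imwrite("pics/top3.png",p[:,:,::-1])
P=cloud(d,ctrl.get_calibration("top"))
m=(abs(P[:,2]-68)<5)&(abs(P[:,0]-502)<170)&(abs(P[:,1]+312)<120);print("rim",m.sum(),rect(P[m]),np.median(P[m][:,2]))
m=(abs(P[:,2]-4.5)<4)&(abs(P[:,0]-502)<100)&(abs(P[:,1]+312)<60);print("floor",m.sum(),np.median(P[m][:,2]))
plan(570.4,66.6,100,5.6)
E
```

```text
top box 0.96 [495. 298.] ztop 33.7 n441 rect [ 501.3 -309.1  252.8  171.1    5.6] mean [ 496.8 -328.6   33.7]
top dish1 0.97 [369. 268.] ztop 14.2 n636 rect [561.4 -80.7  57.2  56.9  43.9] mean [561.2 -81.2  14.3]
top dish1 0.7 [364. 329.] ztop 14.5 n656 rect [441.9 -76.2  57.8  57.7 -26.5] mean [441.8 -76.4  14.6]
top lid 0.62 [158. 304.] ztop 17.8 n10414 rect [496.3 336.9 272.1 187.3  -2.9] mean [493.  331.3  18. ]
rim 1250 [ 501.1 -310.8  258.5  173.8    5.4] 67.59965709889514
floor 6161 4.300824798038775
now [500.5 336.8 161.6] yaw -3.0 tilt 0.29 q6 123 t 8.1 F [-0.1 -0.4 -0.6] w 85.5
rows 8 turn z per row -1.07
[[0.0105, 0.0333, 0.0077], [0.0099, 0.0335, 0.0077], [0.0092, 0.0336, 0.0077], [0.0086, 0.0338, 0.0077], [0.008, 0.034, 0.0077]]
[[0.0073, 0.0341, 0.0077], [0.0067, 0.0342, 0.0077], [0.006, 0.0344, 0.0077]]
end q6 ~ 91
```

View pics/top3.png

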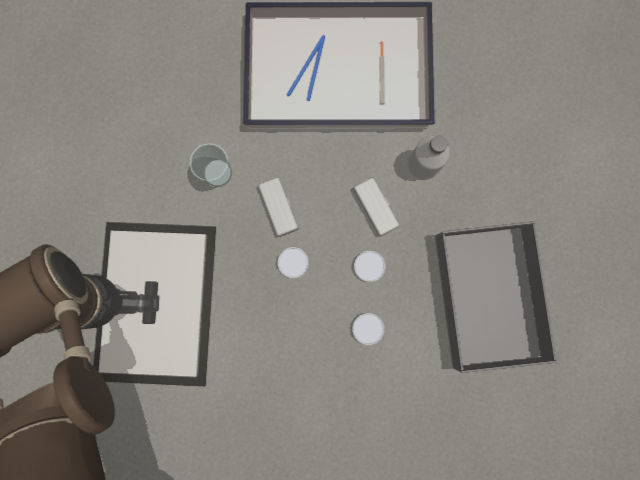

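The box is empty, with its centre at (501,-311) and yaw 5.5°. On the way to the first dish I'll partly close the jaws so I can measure the tip offset at that opening.

Emit:
{"method": "send_rows", "body": {"turn": [[0,0,-1],[0,0,-1],[0,0,-1],[0,0,-1],[0,0,-1]], "delta_pos": [[0.01,0.033,0.005],[0.01,0.0335,0.005],[0.009,0.0335,0.005],[0.0085,0.034,0.005],[0.008,0.034,0.005]], "grip": [-0.45,-0.45,-0.45,-0.45,-0.45]}}

```text
time_s: 8.52
tcp_pos: [539.9, 165.3, 131.7]
ee_rot: [[0.999, 0.037, -0.004], [0.037, -0.999, -0.001], [-0.004, 0.001, -1.0]]
contact_force: [-0.1, 0.4, -0.0]
grip_width: 61.9
```

Emit:
{"method": "send_rows", "body": {"turn": [[0,0,-1],[0,0,-1],[0,0,-1],[0,0,0]], "delta_pos": [[0.0065,0.034,0.005],[0.0055,0.034,0.005],[0.005,0.034,0.005],[0,0,0]], "grip": [-0.45,-0.45,-0.45,-0.45]}}

```text
time_s: 8.85
tcp_pos: [562.7, 60.5, 116.0]
ee_rot: [[0.997, 0.083, -0.005], [0.083, -0.997, -0.003], [-0.005, 0.002, -1.0]]
contact_force: [-0.3, 1.7, -0.2]
grip_width: 62.3
```

```bash
cat >> h.py <<'E'
def tips():
    c=ctrl.get_calibration("wrist");o=ctrl.get_obs();p,d=ctrl.capture("wrist")
    R=o["ee_rot"]; P=cloud(d,c); L=(P-o["tcp_pos"])@R
    m=(abs(L[:,0])<16)&(abs(L[:,1])<70)&(L[:,2]<3)&(L[:,2]>-60); Q=L[m]
    for s in(-1,1):
        S=Q[Q[:,1]*s>0]; k=S[np.argsort(-S[:,2])[:40]]; print("tip",s,len(S),np.round(k.mean(0),1))
    return p,d,c
E
python3 - <<'E'
from h import *
p,d,c=tips()
find("top",["dish1"])
plan(570.4,66.6,100,5.6)
E
```

```text
tip -1 8762 [ -1.5 -31.7  -5.7]
tip 1 8628 [-1.6 30.4 -5.5]
top dish1 0.71 [366. 267.] ztop 14.2 n659 rect [ 5.609e+02 -8.290e+01  5.830e+01  5.660e+01  1.000e-01] mean [561.2 -82.3  14.3]
top dish1 0.7 [364. 330.] ztop 14.4 n622 rect [440.6 -78.   56.9  55.2 -27.1] mean [440.9 -78.2  14.6]
now [562.4  66.  117.5] yaw 4.9 tilt 0.21 q6 87 t 9.0 F [ 0.5 -0.1 -0. ] w 61.9
rows 1 turn z per row -0.68
[[0.008, 0.0, 0.0175]]
end q6 ~ 91
```

Emit:
{"method": "send_rows", "body": {"turn": [[0,0,0],[0,0,0],[0,0,0],[0,0,0],[0,0,0]], "delta_pos": [[0.008,0,0.01],[0,0,0.03],[0,0,0.03],[0,0,0.02],[0,0,0]], "grip": [-1,-1,-1,-1,-1]}}

```text
time_s: 9.42
tcp_pos: [566.3, 68.4, 24.1]
ee_rot: [[0.996, 0.09, -0.011], [0.09, -0.996, -0.0], [-0.011, -0.001, -1.0]]
contact_force: [-1.0, 0.0, -0.8]
grip_width: 85.3
```

```bash
python3 - <<'E'
from h import *
plan(570.4,66.6,-2,5.6)
c=ctrl.get_calibration("wrist");p,d=ctrl.capture("wrist");cv2.imwrite("pics/w4.png",p[:,:,::-1])
P=cloud(d,c); m=(abs(P[:,2]-15)<4)&(np.hypot(P[:,0]-570,P[:,1]-67)<60);print("dish",m.sum(),rect(P[m]),P[m].mean(0))
plan(570.4,66.6,-2,5.6)
E
```

```text
now [566.3  68.4  24.1] yaw 5.1 tilt 0.63 q6 87 t 9.4 F [-1.   0.  -0.8] w 85.3
rows 1 turn z per row -0.46
[[0.0039, 0.0022, 0.0261]]
end q6 ~ 91
dish 14282 [5.819e+02 6.580e+01 8.690e+01 5.960e+01 4.000e-01] [569.93105358  65.65150297  12.98214853]
now [568.3  68.3  26.3] yaw 5.1 tilt 0.42 q6 87 t 9.5 F [-0.8  0.2  0.9] w 85.3
rows 1 turn z per row -0.47
[[0.002, 0.0019, 0.0283]]
end q6 ~ 91
```

View pics/w4.png

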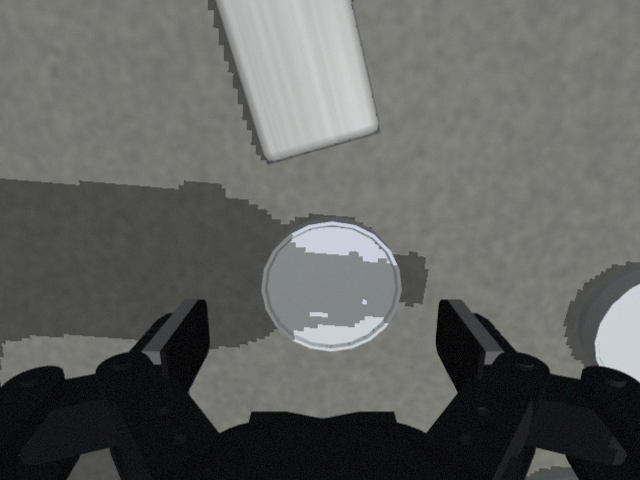

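Emit:
{"method": "send_rows", "body": {"turn": [[0,0,0],[0,0,0],[0,0,0],[0,0,0]], "delta_pos": [[0.001,0.002,0.012],[0,0,0.01],[0,0,0.006],[0,0,0]], "grip": [-1,-1,-1,-1]}}

```text
time_s: 9.8
tcp_pos: [572.2, 65.0, 0.4]
ee_rot: [[0.996, 0.088, -0.002], [0.088, -0.996, -0.0], [-0.002, -0.0, -1.0]]
contact_force: [-0.5, -0.5, -0.4]
grip_width: 85.3
```

Emit:
{"method": "send_rows", "body": {"turn": [[0,0,0],[0,0,0],[0,0,0],[0,0,0],[0,0,0]], "delta_pos": [[0,0,0],[0,0,0],[0,0,0],[0,0,0],[0,0,0]], "grip": [-0.45,-0.45,0.2,0.2,0.2]}}

```text
time_s: 10.22
tcp_pos: [574.3, 64.9, 2.7]
ee_rot: [[0.996, 0.087, 0.003], [0.087, -0.996, 0.0], [0.003, 0.0, -1.0]]
contact_force: [-0.9, 0.2, 6.4]
grip_width: 57.1
```

```bash
python3 - <<'E'
from h import *
plan(570.4,66.6,100,5.6)
p,d,c=tips();cv2.imwrite("pics/w5.png",p[:,:,::-1])
E
```

```text
now [574.3  64.9   2.7] yaw 5.0 tilt 0.15 q6 87 t 10.2 F [-0.9  0.2  6.4] w 57.1
rows 3 turn z per row -0.20
[[-0.0012, -0.0007, -0.0324], [-0.0012, -0.0007, -0.0324], [-0.0012, -0.0007, -0.0324]]
end q6 ~ 91
tip -1 16101 [  3.1 -53.    3. ]
tip 1 16006 [ 4.9 51.6  3. ]
```

View pics/w5.png

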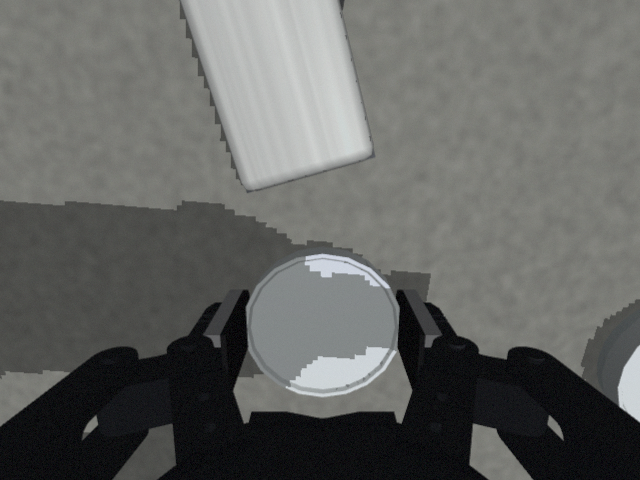

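Dish 1 is gripped, about 4 mm off centre along tool x. I'll lift it and carry it to the box.

Emit:
{"method": "send_rows", "body": {"turn": [[0,0,0],[0,0,0],[0,0,0],[0,0,0],[0,0,0]], "delta_pos": [[0,0,-0.008],[0,0,-0.02],[0,0,-0.03],[0,0,-0.03],[0,0,-0.03]], "grip": [0.2,0.2,0.2,0.2,0.2]}}

```text
time_s: 10.68
tcp_pos: [572.1, 64.9, 120.2]
ee_rot: [[0.996, 0.087, -0.002], [0.087, -0.996, -0.0], [-0.002, -0.0, -1.0]]
contact_force: [0.5, -0.4, 0.1]
grip_width: 57.0
```

```bash
python3 - <<'E'
from h import *
plan(588,-302.4,118,5.5,maxmm=38)
E
```

```text
now [572.1  64.9 120.2] yaw 5.0 tilt 0.09 q6 87 t 10.7 F [ 0.5 -0.4  0.1] w 57.0
rows 10 turn z per row -0.05
[[-0.0016, 0.0367, 0.0002], [-0.0017, 0.0367, 0.0002], [-0.0017, 0.0367, 0.0002], [-0.0017, 0.0367, 0.0002], [-0.0017, 0.0367, 0.0002]]
[[-0.0018, 0.0367, 0.0002], [-0.0018, 0.0367, 0.0002], [-0.0018, 0.0367, 0.0002], [-0.0019, 0.0367, 0.0002], [-0.0019, 0.0367, 0.0002]]
end q6 ~ 57
```

Emit:
{"method": "send_rows", "body": {"turn": [[0,0,-0.1],[0,0,-0.1],[0,0,-0.1],[0,0,-0.1],[0,0,-0.1]], "delta_pos": [[-0.002,0.025,0],[-0.002,0.037,0],[-0.002,0.037,0],[-0.002,0.037,0],[-0.002,0.037,0]], "grip": [0.2,0.2,0.2,0.2,0.2]}}

```text
time_s: 11.1
tcp_pos: [578.3, -109.6, 119.6]
ee_rot: [[0.995, 0.097, 0.0], [0.097, -0.995, 0.0], [0.0, -0.0, -1.0]]
contact_force: [0.8, 0.7, 0.9]
grip_width: 57.5
```

Emit:
{"method": "send_rows", "body": {"turn": [[0,0,0],[0,0,0],[0,0,0],[0,0,0],[0,0,0]], "delta_pos": [[-0.002,0.037,0],[-0.002,0.037,0],[-0.002,0.037,0],[-0.002,0.037,0],[-0.002,0.037,0]], "grip": [0.2,0.2,0.2,0.2,0.2]}}

```text
time_s: 11.52
tcp_pos: [585.9, -295.0, 119.3]
ee_rot: [[0.995, 0.096, -0.0], [0.096, -0.995, 0.0], [-0.0, -0.0, -1.0]]
contact_force: [1.4, -0.1, -1.2]
grip_width: 57.3
```

Emit:
{"method": "send_rows", "body": {"turn": [[0,0,0],[0,0,0]], "delta_pos": [[0,0.011,0],[0,0,0]], "grip": [0.2,0.2]}}

```text
time_s: 11.68
tcp_pos: [587.4, -307.9, 119.5]
ee_rot: [[0.996, 0.092, 0.001], [0.092, -0.996, -0.001], [0.001, 0.001, -1.0]]
contact_force: [0.1, 0.3, -0.4]
grip_width: 57.2
```

```bash
python3 - <<'E'
from h import *
c=ctrl.get_calibration("wrist");o=ctrl.get_obs();p,d=ctrl.capture("wrist");cv2.imwrite("pics/w6.png",p[:,:,::-1])
P=cloud(d,c); L=(P-o["tcp_pos"])@o["ee_rot"]
m=(abs(L[:,0])<45)&(abs(L[:,1])<27)&(L[:,2]<6)&(L[:,2]>-25);Q=L[m]
print("dish in tool", len(Q),Q[:,0].min(),Q[:,0].max(),np.median(Q[:,2]))
plan(588,-302.4,7,5.5,maxmm=38)
E
```

```text
dish in tool 17695 -34.72338953366399 25.78370567194827 -10.115045363067814
now [ 587.1 -305.3  119.1] yaw 5.3 tilt 0.05 q6 53 t 11.7 F [ 0.2  0.6 -0.2] w 57.1
rows 3 turn z per row -0.05
[[0.0004, -0.0009, 0.0374], [0.0004, -0.0009, 0.0374], [0.0004, -0.0009, 0.0374]]
end q6 ~ 57
```

View pics/w6.png

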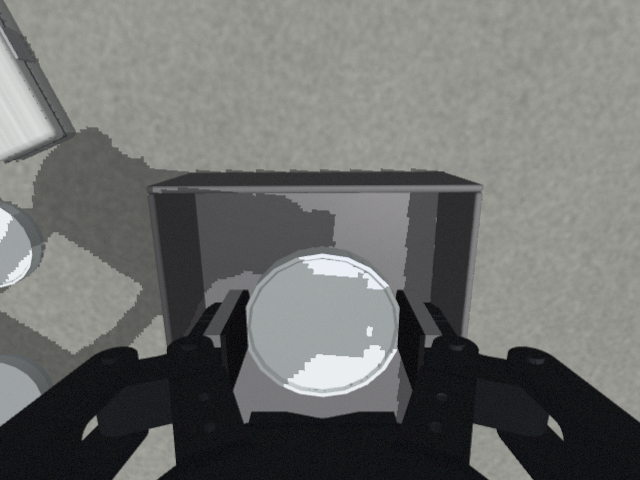

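Dish 1 is held level, with its centre at tool x = -4.5 mm. I'll lower it into the box.

Emit:
{"method": "send_rows", "body": {"turn": [[0,0,0],[0,0,0],[0,0,0],[0,0,0],[0,0,0]], "delta_pos": [[0.001,-0.0015,0.02],[0,-0.001,0.035],[0,0,0.03],[0,0,0.015],[0,0,0.005]], "grip": [0.2,0.2,0.2,0.2,0.2]}}

```text
time_s: 12.15
tcp_pos: [585.3, -297.8, 10.3]
ee_rot: [[0.995, 0.098, -0.007], [0.098, -0.995, 0.005], [-0.007, -0.005, -1.0]]
contact_force: [0.4, 0.2, -0.8]
grip_width: 57.2
```

Emit:
{"method": "send_rows", "body": {"turn": [[0,0,0],[0,0,0],[0,0,0]], "delta_pos": [[0,0,0],[0,0,0],[0,0,0]], "grip": [0.2,0.2,0.2]}}

```text
time_s: 12.4
tcp_pos: [590.3, -302.3, 16.6]
ee_rot: [[0.995, 0.097, 0.004], [0.097, -0.995, -0.002], [0.003, 0.002, -1.0]]
contact_force: [1.1, 0.1, 1.4]
grip_width: 56.8
```

Emit:
{"method": "send_rows", "body": {"turn": [[0,0,0],[0,0,0],[0,0,0],[0,0,0],[0,0,0]], "delta_pos": [[-0.002,0,0.002],[0,0,0.002],[0,0,0.002],[0,0,0.001],[0,0,0]], "grip": [0.2,0.2,0.2,0.2,0.2]}}

```text
time_s: 12.82
tcp_pos: [586.2, -301.9, 7.1]
ee_rot: [[0.995, 0.096, -0.0], [0.096, -0.995, 0.0], [-0.0, -0.0, -1.0]]
contact_force: [0.8, 0.9, 0.2]
grip_width: 57.2
```

Emit:
{"method": "send_rows", "body": {"turn": [[0,0,0],[0,0,0]], "delta_pos": [[0,0,0.001],[0,0,0]], "grip": [0.2,0.2]}}

```text
time_s: 12.98
tcp_pos: [586.3, -302.0, 6.7]
ee_rot: [[0.995, 0.096, -0.0], [0.096, -0.995, 0.0], [-0.0, -0.0, -1.0]]
contact_force: [-1.8, 1.0, 3.3]
grip_width: 57.0
```

Contact came at the expected height, so I'll release and rise.

Emit:
{"method": "send_rows", "body": {"turn": [[0,0,0],[0,0,0],[0,0,0],[0,0,0],[0,0,0]], "delta_pos": [[0,0,0],[0,0,0],[0,0,-0.01],[0,0,-0.03],[0,0,-0.04]], "grip": [-0.8,-0.8,-0.8,-0.8,-1]}}

```text
time_s: 13.4
tcp_pos: [583.1, -300.0, 83.1]
ee_rot: [[0.995, 0.096, -0.008], [0.096, -0.995, 0.005], [-0.007, -0.005, -1.0]]
contact_force: [1.0, -0.4, -1.0]
grip_width: 85.2
```

Emit:
{"method": "send_rows", "body": {"turn": [[0,0,0],[0,0,0]], "delta_pos": [[0,0,-0.03],[0,0,0]], "grip": [-1,-1]}}

```text
time_s: 13.57
tcp_pos: [591.9, -305.1, 125.6]
ee_rot: [[0.995, 0.096, 0.013], [0.096, -0.995, -0.008], [0.013, 0.009, -1.0]]
contact_force: [0.9, -1.1, 1.3]
grip_width: 85.7
```

```bash
python3 - <<'E'
from h import *
c=ctrl.get_calibration("wrist");p,d=ctrl.capture("wrist");cv2.imwrite("pics/w7.png",p[:,:,::-1])
P=cloud(d,c); m=(abs(P[:,2]-19)<4)&(np.hypot(P[:,0]-582,P[:,1]+302)<45);Q=P[m]
(cx,cy),r=cv2.minEnclosingCircle(Q[:,:2].astype(np.float32));print("dish",len(Q),cx,cy,r,np.median(Q[:,2]),rect(Q))
P,d2,_=find("top",["dish1"])
plan(561.2,-81.8,110,5.5,maxmm=38)
E
```

```text
dish 5779 581.9843139648438 -301.88861083984375 30.052942276000977 16.89925535354729 [ 582.1 -301.9   59.3   59.2   51.2]
top dish1 0.74 [370. 270.] ztop 14.4 n636 rect [561.8 -82.   58.5  56.3  88.6] mean [561.1 -81.5  14.5]
top dish1 0.66 [365. 328.] ztop 14.3 n697 rect [441.3 -76.4  58.9  58.  -63.7] mean [441.4 -76.4  14.5]
top dish1 0.55 [482. 259.] ztop 18.2 n383 rect [ 570.9 -299.1   58.5   34.7   84.2] mean [ 571.8 -299.2   18.3]
now [ 586.5 -302.   117.1] yaw 5.5 tilt 0.06 q6 53 t 13.7 F [-0.4  0.1 -0.8] w 85.4
rows 6 turn z per row 0.00
[[-0.0007, -0.0369, 0.0012], [-0.0007, -0.0369, 0.0012], [-0.0007, -0.0369, 0.0012], [-0.0007, -0.0369, 0.0012], [-0.0007, -0.0369, 0.0012]]
[[-0.0007, -0.0369, 0.0012]]
end q6 ~ 76
```

View pics/w7.png

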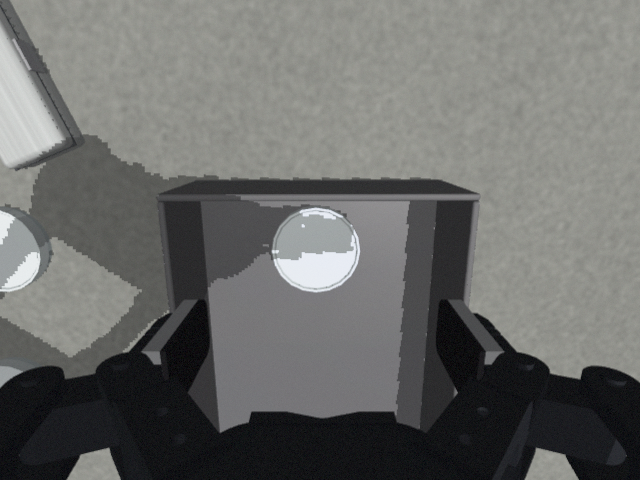

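Dish 1 is flat in the box at (582,-302). I'll go for dish 2.

Emit:
{"method": "send_rows", "body": {"turn": [[0,0,0],[0,0,0],[0,0,0],[0,0,0],[0,0,0]], "delta_pos": [[-0.001,-0.025,0],[-0.001,-0.037,0],[-0.001,-0.037,0.004],[-0.001,-0.037,0.01],[-0.001,-0.037,0.02]], "grip": [-1,-1,-1,-1,-1]}}

```text
time_s: 14.13
tcp_pos: [564.8, -129.3, 82.3]
ee_rot: [[0.995, 0.095, 0.001], [0.095, -0.995, -0.0], [0.001, 0.0, -1.0]]
contact_force: [1.4, 0.6, 0.3]
grip_width: 85.1
```

Emit:
{"method": "send_rows", "body": {"turn": [[0,0,0],[0,0,0],[0,0,0],[0,0,0],[0,0,0]], "delta_pos": [[0.001,-0.034,0.02],[0,-0.014,0.02],[0,0,0.01],[0,0,0],[0,0,0]], "grip": [-1,-1,-1,-1,-1]}}

```text
time_s: 14.55
tcp_pos: [560.1, -83.0, 31.0]
ee_rot: [[0.995, 0.096, -0.003], [0.096, -0.995, 0.0], [-0.003, -0.001, -1.0]]
contact_force: [0.8, -0.4, 0.7]
grip_width: 85.4
```

```bash
cat >> h.py <<'E'
def wdish(x,y,z,rad=45,tol=4):
    c=ctrl.get_calibration("wrist");p,d=ctrl.capture("wrist")
    P=cloud(d,c); m=(abs(P[:,2]-z)<tol)&(np.hypot(P[:,0]-x,P[:,1]-y)<rad);Q=P[m]
    if len(Q)<50: print("none");return p
    z0=np.median(Q[:,2]); Q=Q[abs(Q[:,2]-z0)<2]
    (cx,cy),r=cv2.minEnclosingCircle(Q[:,:2].astype(np.float32));print("wdish n%d c %.1f %.1f r %.1f z %.1f"%(len(Q),cx,cy,r,z0),rect(Q))
    return p
E
python3 - <<'E'
from h import *
wdish(561,-82,14)
plan(561.4,-81.8,-1,5.5)
E
```

```text
wdish n12924 c 560.1 -83.0 r 30.3 z 12.9 [560.3 -83.1  59.6  59.2   3.7]
now [561.5 -83.7  32.3] yaw 5.5 tilt 0.02 q6 72 t 14.6 F [0.2 0.3 0. ] w 85.2
rows 1 turn z per row -0.03
[[0.0001, -0.0019, 0.0333]]
end q6 ~ 76
```

Emit:
{"method": "send_rows", "body": {"turn": [[0,0,0],[0,0,0],[0,0,0],[0,0,0],[0,0,0]], "delta_pos": [[-0.001,-0.0005,0.012],[0,0,0.012],[0,0,0.006],[0,0,0.003],[0,0,0]], "grip": [-1,-1,-1,-1,-1]}}

```text
time_s: 15.02
tcp_pos: [559.1, -82.4, -1.8]
ee_rot: [[0.995, 0.095, -0.002], [0.095, -0.995, 0.001], [-0.002, -0.001, -1.0]]
contact_force: [-1.0, 0.4, 0.3]
grip_width: 85.0
```

Emit:
{"method": "send_rows", "body": {"turn": [[0,0,0],[0,0,0],[0,0,0],[0,0,0],[0,0,0]], "delta_pos": [[0,0,0],[0,0,0],[0,0,0],[0,0,0],[0,0,0]], "grip": [-0.45,-0.45,0.2,0.2,0.2]}}

```text
time_s: 15.43
tcp_pos: [561.4, -82.5, 0.6]
ee_rot: [[0.995, 0.096, 0.002], [0.096, -0.995, -0.001], [0.002, 0.001, -1.0]]
contact_force: [-0.6, -0.0, 4.4]
grip_width: 57.2
```

Emit:
{"method": "send_rows", "body": {"turn": [[0,0,0],[0,0,0],[0,0,0],[0,0,0],[0,0,0]], "delta_pos": [[0,0,-0.008],[0,0,-0.02],[0,0,-0.03],[0,0,-0.03],[0,0,-0.03]], "grip": [0.2,0.2,0.2,0.2,0.2]}}

```text
time_s: 15.85
tcp_pos: [559.2, -82.0, 118.3]
ee_rot: [[0.995, 0.096, -0.002], [0.096, -0.995, 0.0], [-0.002, -0.001, -1.0]]
contact_force: [1.8, 0.5, -0.1]
grip_width: 57.6
```

```bash
cat >> h.py <<'E'
def held():
    c=ctrl.get_calibration("wrist");o=ctrl.get_obs();p,d=ctrl.capture("wrist")
    P=cloud(d,c); L=(P-o["tcp_pos"])@o["ee_rot"]
    m=(abs(L[:,0])<45)&(abs(L[:,1])<27)&(L[:,2]<6)&(L[:,2]>-25);Q=L[m]
    print("held: x ctr %.1f len %.1f ztop %.1f (n%d)"%((Q[:,0].min()+Q[:,0].max())/2,np.ptp(Q[:,0]),np.median(Q[:,2]),len(Q)))
    return p
E
python3 - <<'E'
from h import *
held()
plan(582,-301.9,120,5.5,maxmm=38)
E
```

```text
held: x ctr -0.5 len 60.3 ztop -12.3 (n18543)
now [564.2 -83.  125.3] yaw 5.5 tilt 0.57 q6 72 t 15.9 F [ 0.6 -0.   3.5] w 57.5
rows 6 turn z per row 0.00
[[-0.0006, 0.0366, 0.0009], [-0.0006, 0.0366, 0.0009], [-0.0006, 0.0366, 0.0009], [-0.0006, 0.0366, 0.0009], [-0.0006, 0.0366, 0.0009]]
[[-0.0006, 0.0366, 0.0009]]
end q6 ~ 57
```

Emit:
{"method": "send_rows", "body": {"turn": [[0,0,0],[0,0,0],[0,0,0],[0,0,0],[0,0,0]], "delta_pos": [[0,0.02,0],[0,0.034,0],[0,0.037,0],[0,0.037,0],[0,0.037,0]], "grip": [0.2,0.2,0.2,0.2,0.2]}}

```text
time_s: 16.32
tcp_pos: [575.8, -247.6, 117.6]
ee_rot: [[0.995, 0.097, -0.0], [0.097, -0.995, 0.0], [-0.0, -0.0, -1.0]]
contact_force: [0.6, 0.0, -0.1]
grip_width: 57.3
```

Emit:
{"method": "send_rows", "body": {"turn": [[0,0,0],[0,0,0],[0,0,0],[0,0,0],[0,0,0]], "delta_pos": [[0,0.034,0],[0,0.02,0.005],[0,0,0.015],[0,0,0.015],[0,0,0.01]], "grip": [0.2,0.2,0.2,0.2,0.2]}}

```text
time_s: 16.73
tcp_pos: [579.6, -299.5, 70.2]
ee_rot: [[0.995, 0.095, -0.003], [0.095, -0.995, 0.002], [-0.003, -0.002, -1.0]]
contact_force: [-0.2, -0.4, -0.6]
grip_width: 57.2
```

Emit:
{"method": "send_rows", "body": {"turn": [[0,0,0],[0,0,0],[0,0,0]], "delta_pos": [[0,0,0],[0,0,0],[0,0,0]], "grip": [0.2,0.2,0.2]}}

```text
time_s: 16.98
tcp_pos: [581.5, -299.4, 72.5]
ee_rot: [[0.995, 0.097, -0.0], [0.097, -0.995, 0.0], [-0.0, -0.0, -1.0]]
contact_force: [0.6, 0.4, -0.4]
grip_width: 57.6
```

```bash
python3 - <<'E'
from h import *
held()
plan(582.6,-301.9,24,5.5,maxmm=38)
E
```

```text
held: x ctr 7.0 len 76.0 ztop -12.2 (n19225)
now [ 581.9 -299.7   73.1] yaw 5.6 tilt 0.06 q6 53 t 17.0 F [-0.4 -0.5  0.4] w 57.5
rows 2 turn z per row 0.04
[[0.0003, 0.0011, 0.0246], [0.0003, 0.0011, 0.0246]]
end q6 ~ 57
```

Emit:
{"method": "send_rows", "body": {"turn": [[0,0,0],[0,0,0],[0,0,0],[0,0,0],[0,0,0]], "delta_pos": [[0.0005,0.002,0.015],[0,0,0.015],[0,0,0.01],[0,0,0.007],[0,0,0]], "grip": [0.2,0.2,0.2,0.2,0.2]}}

```text
time_s: 17.45
tcp_pos: [579.7, -300.8, 22.1]
ee_rot: [[0.995, 0.096, -0.005], [0.096, -0.995, 0.003], [-0.005, -0.003, -1.0]]
contact_force: [-0.2, 0.3, -0.6]
grip_width: 57.8
```

Emit:
{"method": "send_rows", "body": {"turn": [[0,0,0],[0,0,0],[0,0,0]], "delta_pos": [[0,0,0],[0,0,0],[0,0,0]], "grip": [0.2,0.2,0.2]}}

```text
time_s: 17.7
tcp_pos: [582.6, -302.6, 26.1]
ee_rot: [[0.995, 0.096, 0.001], [0.096, -0.995, -0.001], [0.001, 0.001, -1.0]]
contact_force: [0.1, 0.0, -0.3]
grip_width: 57.3
```

Emit:
{"method": "send_rows", "body": {"turn": [[0,0,0],[0,0,0],[0,0,0],[0,0,0],[0,0,0]], "delta_pos": [[0,-0.0005,0.001],[0,0,0.001],[0,0,0.001],[0,0,0.001],[0,0,0]], "grip": [0.2,0.2,0.2,0.2,0.2]}}

```text
time_s: 18.12
tcp_pos: [581.7, -301.6, 21.3]
ee_rot: [[0.995, 0.096, -0.0], [0.096, -0.995, 0.0], [-0.0, -0.0, -1.0]]
contact_force: [-0.8, 0.2, -0.4]
grip_width: 57.4
```

Emit:
{"method": "send_rows", "body": {"turn": [[0,0,0],[0,0,0],[0,0,0]], "delta_pos": [[0,0,0.001],[0,0,0],[0,0,0]], "grip": [0.2,0.2,0.2]}}

```text
time_s: 18.37
tcp_pos: [581.8, -301.7, 20.4]
ee_rot: [[0.995, 0.096, -0.0], [0.096, -0.995, 0.0], [-0.0, -0.0, -1.0]]
contact_force: [-0.4, 0.1, -0.3]
grip_width: 57.6
```

Emit:
{"method": "send_rows", "body": {"turn": [[0,0,0],[0,0,0],[0,0,0],[0,0,0]], "delta_pos": [[0.001,0,0.0],[0,0,0.001],[0,0,0],[0,0,0]], "grip": [0.2,0.2,0.2,0.2]}}

```text
time_s: 18.7
tcp_pos: [583.2, -301.8, 19.7]
ee_rot: [[0.995, 0.096, 0.001], [0.096, -0.995, -0.0], [0.001, 0.0, -1.0]]
contact_force: [0.1, -0.2, 0.3]
grip_width: 57.5
```

Emit:
{"method": "send_rows", "body": {"turn": [[0,0,0],[0,0,0],[0,0,0]], "delta_pos": [[0,0,0.001],[0,0,0],[0,0,0]], "grip": [0.2,0.2,0.2]}}

```text
time_s: 18.95
tcp_pos: [583.2, -301.8, 19.6]
ee_rot: [[0.995, 0.096, 0.0], [0.096, -0.995, -0.0], [0.0, 0.0, -1.0]]
contact_force: [-2.1, 1.1, 4.6]
grip_width: 57.7
```

Contact. I'll release and rise.

Emit:
{"method": "send_rows", "body": {"turn": [[0,0,0],[0,0,0],[0,0,0],[0,0,0],[0,0,0]], "delta_pos": [[0,0,0],[0,0,0],[0,0,0],[0,0,-0.02],[0,0,-0.035]], "grip": [-0.6,-0.6,-0.8,-0.8,-1]}}

```text
time_s: 19.37
tcp_pos: [578.5, -299.1, 68.4]
ee_rot: [[0.995, 0.096, -0.01], [0.096, -0.995, 0.006], [-0.009, -0.007, -1.0]]
contact_force: [-0.3, -0.7, -0.2]
grip_width: 85.3
```

Emit:
{"method": "send_rows", "body": {"turn": [[0,0,0],[0,0,0],[0,0,0]], "delta_pos": [[0,0,-0.03],[0,0,-0.01],[0,0,0]], "grip": [-1,-1,-1]}}

```text
time_s: 19.62
tcp_pos: [585.6, -303.3, 117.6]
ee_rot: [[0.995, 0.096, 0.007], [0.096, -0.995, -0.004], [0.006, 0.005, -1.0]]
contact_force: [-0.0, -0.7, 1.0]
grip_width: 85.4
```

```bash
python3 - <<'E'
from h import *
p=wdish(582,-302,33);cv2.imwrite("pics/w8.png",p[:,:,::-1])
find("top",["dish1","lid"])
plan(441.4,-77,110,5.5,maxmm=38)
E
```

```text
wdish n6877 c 582.6 -301.3 r 30.2 z 31.9 [ 582.7 -301.4   59.4   59.2  -15.4]
top dish1 0.81 [365. 328.] ztop 14.5 n663 rect [441.5 -76.8  58.1  56.6 -63.9] mean [441.2 -76.9  14.6]
top dish1 0.52 [485. 262.] ztop 33.2 n231 rect [ 566.4 -299.4   54.6   23.1   88.4] mean [ 566.8 -298.8   33.2]
top lid 0.59 [152. 305.] ztop 17.9 n11395 rect [496.4 337.2 272.3 187.3  -2.9] mean [493.7 337.2  18. ]
now [ 581.2 -300.6  110.9] yaw 5.5 tilt 0.26 q6 53 t 19.8 F [ 0.3  0.5 -0.8] w 85.4
rows 7 turn z per row 0.00
[[-0.0168, -0.0337, 0.0001], [-0.0168, -0.0337, 0.0001], [-0.0168, -0.0337, 0.0001], [-0.0168, -0.0337, 0.0001], [-0.0168, -0.0337, 0.0001]]
[[-0.0168, -0.0337, 0.0001], [-0.0168, -0.0337, 0.0001]]
end q6 ~ 75
```

View pics/w8.png

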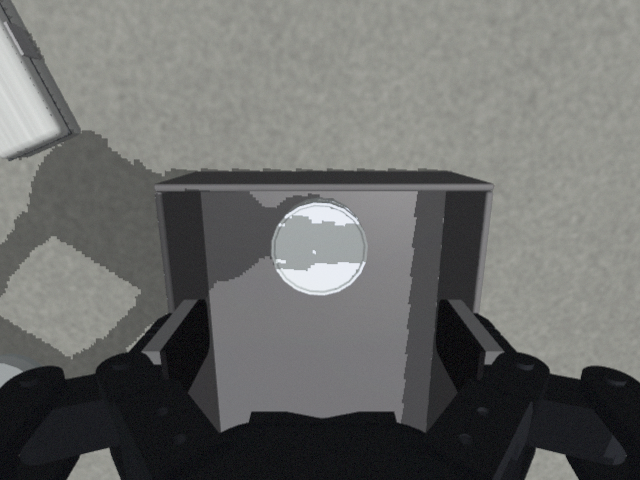

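Dish 2 is stacked within about 1 mm. On to dish 3.

Emit:
{"method": "send_rows", "body": {"turn": [[0,0,0],[0,0,0],[0,0,0],[0,0,0],[0,0,0]], "delta_pos": [[-0.01,-0.02,0],[-0.017,-0.034,0],[-0.017,-0.034,0],[-0.017,-0.034,0],[-0.017,-0.034,0.015]], "grip": [-1,-1,-1,-1,-1]}}

```text
time_s: 20.23
tcp_pos: [489.9, -152.9, 98.5]
ee_rot: [[0.995, 0.095, 0.002], [0.095, -0.995, -0.001], [0.002, 0.001, -1.0]]
contact_force: [1.0, 0.6, -0.6]
grip_width: 85.4
```

Emit:
{"method": "send_rows", "body": {"turn": [[0,0,0],[0,0,0],[0,0,0],[0,0,0],[0,0,0]], "delta_pos": [[-0.017,-0.034,0.02],[-0.017,-0.034,0.02],[-0.007,-0.014,0.02],[0,0,0.007],[0,0,0]], "grip": [-1,-1,-1,-1,-1]}}

```text
time_s: 20.65
tcp_pos: [439.1, -76.6, 29.6]
ee_rot: [[0.995, 0.098, -0.007], [0.098, -0.995, 0.002], [-0.007, -0.002, -1.0]]
contact_force: [0.8, -0.3, -0.6]
grip_width: 85.1
```

Emit:
{"method": "send_rows", "body": {"turn": [[0,0,0],[0,0,0]], "delta_pos": [[0,0,0],[0,0,0]], "grip": [-1,-1]}}

```text
time_s: 20.82
tcp_pos: [444.8, -79.3, 33.3]
ee_rot: [[0.995, 0.095, 0.003], [0.095, -0.995, -0.001], [0.002, 0.001, -1.0]]
contact_force: [1.4, 0.8, 0.4]
grip_width: 85.1
```

```bash
python3 - <<'E'
from h import *
wdish(441,-77,14)
plan(441,-77,-1,5.5)
E
```

```text
wdish n12351 c 440.0 -77.5 r 30.3 z 12.9 [440.1 -77.6  59.7  59.5   2.3]
now [445.  -79.5  33.6] yaw 5.4 tilt 0.19 q6 69 t 20.9 F [0.1 0.4 0.2] w 85.3
rows 1 turn z per row -0.05
[[-0.0038, -0.0029, 0.0346]]
end q6 ~ 75
```

Emit:
{"method": "send_rows", "body": {"turn": [[0,0,0],[0,0,0],[0,0,0],[0,0,0],[0,0,0]], "delta_pos": [[-0.002,-0.001,0.012],[-0.0005,0,0.012],[0,0,0.006],[0,0,0.003],[0,0,0]], "grip": [-1,-1,-1,-1,-1]}}

```text
time_s: 21.28
tcp_pos: [440.6, -77.8, -0.4]
ee_rot: [[0.995, 0.095, 0.0], [0.095, -0.995, -0.0], [-0.0, 0.0, -1.0]]
contact_force: [0.1, 0.0, -0.0]
grip_width: 85.4
```

Emit:
{"method": "send_rows", "body": {"turn": [[0,0,0],[0,0,0],[0,0,0],[0,0,0],[0,0,0]], "delta_pos": [[0,0,0],[0,0,0],[0,0,0],[0,0,0],[0,0,0]], "grip": [-0.45,-0.45,0.2,0.2,0.2]}}

```text
time_s: 21.7
tcp_pos: [441.0, -77.6, 1.0]
ee_rot: [[0.995, 0.096, 0.001], [0.096, -0.995, -0.001], [0.001, 0.001, -1.0]]
contact_force: [-2.7, -0.6, 7.7]
grip_width: 57.1
```

Emit:
{"method": "send_rows", "body": {"turn": [[0,0,0],[0,0,0],[0,0,0],[0,0,0],[0,0,0]], "delta_pos": [[0,0,-0.008],[0,0,-0.02],[0,0,-0.03],[0,0,-0.03],[0,0,-0.03]], "grip": [0.2,0.2,0.2,0.2,0.2]}}

```text
time_s: 22.12
tcp_pos: [439.7, -77.2, 119.3]
ee_rot: [[0.995, 0.096, -0.0], [0.096, -0.995, 0.0], [-0.0, -0.0, -1.0]]
contact_force: [0.5, -0.3, -0.4]
grip_width: 57.4
```

Emit:
{"method": "send_rows", "body": {"turn": [[0,0,0],[0,0,0],[0,0,0]], "delta_pos": [[0,0,0],[0,0,0],[0,0,0]], "grip": [0.2,0.2,0.2]}}

```text
time_s: 22.37
tcp_pos: [439.8, -77.2, 117.7]
ee_rot: [[0.995, 0.096, 0.0], [0.096, -0.995, -0.0], [0.0, 0.0, -1.0]]
contact_force: [-0.3, 0.8, -0.2]
grip_width: 57.2
```

```bash
python3 - <<'E'
from h import *
held()
plan(582.5,-301.7,120,5.5,maxmm=38)
E
```

```text
held: x ctr -0.9 len 60.4 ztop -11.8 (n18385)
now [439.  -77.  116.9] yaw 5.5 tilt 0.12 q6 69 t 22.4 F [-0.9  0.3 -0.4] w 57.1
rows 8 turn z per row 0.00
[[0.0152, 0.0297, -0.0004], [0.0152, 0.0297, -0.0004], [0.0152, 0.0297, -0.0004], [0.0152, 0.0297, -0.0004], [0.0152, 0.0297, -0.0004]]
[[0.0152, 0.0297, -0.0004], [0.0152, 0.0297, -0.0004], [0.0152, 0.0297, -0.0004]]
end q6 ~ 57
```

Emit:
{"method": "send_rows", "body": {"turn": [[0,0,0],[0,0,0],[0,0,0],[0,0,0],[0,0,0]], "delta_pos": [[0.008,0.015,0],[0.015,0.03,0],[0.018,0.035,0],[0.018,0.035,0],[0.018,0.035,0]], "grip": [0.2,0.2,0.2,0.2,0.2]}}

```text
time_s: 22.83
tcp_pos: [530.4, -219.8, 115.3]
ee_rot: [[0.995, 0.096, -0.004], [0.096, -0.995, 0.002], [-0.004, -0.002, -1.0]]
contact_force: [0.8, -0.2, -0.3]
grip_width: 57.7
```

Emit:
{"method": "send_rows", "body": {"turn": [[0,0,0],[0,0,0],[0,0,0],[0,0,0],[0,0,0]], "delta_pos": [[0.018,0.035,0],[0.015,0.03,0],[0.009,0.018,0.005],[0.0025,0.0045,0.015],[0,0,0.02]], "grip": [0.2,0.2,0.2,0.2,0.2]}}

```text
time_s: 23.25
tcp_pos: [585.3, -304.6, 76.7]
ee_rot: [[0.996, 0.094, 0.002], [0.094, -0.996, -0.001], [0.002, 0.002, -1.0]]
contact_force: [0.3, 0.2, -0.1]
grip_width: 57.5
```

Emit:
{"method": "send_rows", "body": {"turn": [[0,0,0],[0,0,0],[0,0,0],[0,0,0]], "delta_pos": [[0,0,0.015],[0,0,0.01],[0,0,0],[0,0,0]], "grip": [0.2,0.2,0.2,0.2]}}

```text
time_s: 23.58
tcp_pos: [582.7, -301.0, 51.0]
ee_rot: [[0.995, 0.096, -0.003], [0.097, -0.995, 0.002], [-0.003, -0.002, -1.0]]
contact_force: [0.6, 0.3, -0.3]
grip_width: 57.7
```

```bash
python3 - <<'E'
from h import *
plan(583.2,-301.6,35,5.5,maxmm=38)
E
```

```text
now [ 582.7 -301.    51. ] yaw 5.5 tilt 0.20 q6 53 t 23.6 F [ 0.6  0.3 -0.3] w 57.7
rows 1 turn z per row 0.04
[[0.0004, 0.0007, 0.016]]
end q6 ~ 57
```

Emit:
{"method": "send_rows", "body": {"turn": [[0,0,0],[0,0,0],[0,0,0],[0,0,0],[0,0,0]], "delta_pos": [[0,0,0.006],[0,0,0.004],[0,0,0.002],[0,0,0],[0,0,0]], "grip": [0.2,0.2,0.2,0.2,0.2]}}

```text
time_s: 24.0
tcp_pos: [584.1, -302.1, 41.0]
ee_rot: [[0.995, 0.096, 0.0], [0.096, -0.995, -0.0], [0.0, 0.0, -1.0]]
contact_force: [0.1, 0.1, -0.8]
grip_width: 57.5
```

Emit:
{"method": "send_rows", "body": {"turn": [[0,0,0],[0,0,0]], "delta_pos": [[0,0,0],[0,0,0]], "grip": [0.2,0.2]}}

```text
time_s: 24.17
tcp_pos: [584.2, -302.2, 41.1]
ee_rot: [[0.995, 0.096, 0.001], [0.096, -0.995, -0.0], [0.001, 0.0, -1.0]]
contact_force: [0.0, 0.1, 1.0]
grip_width: 57.6
```

Emit:
{"method": "send_rows", "body": {"turn": [[0,0,0],[0,0,0],[0,0,0],[0,0,0],[0,0,0]], "delta_pos": [[-0.001,-0.0005,0.002],[0,0,0.001],[0,0,0.001],[0,0,0.001],[0,0,0]], "grip": [0.2,0.2,0.2,0.2,0.2]}}

```text
time_s: 24.58
tcp_pos: [582.6, -301.5, 35.3]
ee_rot: [[0.995, 0.096, -0.001], [0.096, -0.995, 0.0], [-0.001, -0.0, -1.0]]
contact_force: [0.4, 0.1, -2.0]
grip_width: 57.0
```

Emit:
{"method": "send_rows", "body": {"turn": [[0,0,0],[0,0,0],[0,0,0]], "delta_pos": [[0,0,0.001],[0,0,0],[0,0,0]], "grip": [0.2,0.2,0.2]}}

```text
time_s: 24.83
tcp_pos: [582.8, -301.6, 35.1]
ee_rot: [[0.995, 0.096, -0.0], [0.096, -0.995, 0.0], [-0.0, -0.0, -1.0]]
contact_force: [-1.7, 0.6, 2.3]
grip_width: 57.2
```

Contact at the expected height. I'll release and rise.

Emit:
{"method": "send_rows", "body": {"turn": [[0,0,0],[0,0,0],[0,0,0],[0,0,0],[0,0,0]], "delta_pos": [[0,0,0],[0,0,0],[0,0,0],[0,0,-0.02],[0,0,-0.035]], "grip": [-0.6,-0.6,-0.8,-0.8,-1]}}

```text
time_s: 25.25
tcp_pos: [578.9, -299.3, 84.7]
ee_rot: [[0.995, 0.096, -0.009], [0.096, -0.995, 0.006], [-0.009, -0.007, -1.0]]
contact_force: [-0.1, -0.6, -0.1]
grip_width: 85.2
```

Emit:
{"method": "send_rows", "body": {"turn": [[0,0,0],[0,0,0],[0,0,0],[0,0,0]], "delta_pos": [[0,0,-0.03],[0,0,-0.01],[0,0,0],[0,0,0]], "grip": [-1,-1,-1,-1]}}

```text
time_s: 25.58
tcp_pos: [583.0, -301.7, 129.8]
ee_rot: [[0.995, 0.096, 0.001], [0.096, -0.995, -0.0], [0.001, 0.001, -1.0]]
contact_force: [-0.8, 0.8, 0.3]
grip_width: 85.5
```

```bash
python3 - <<'E'
from h import *
p=wdish(582,-302,48);cv2.imwrite("pics/w9.png",p[:,:,::-1])
find("top",["case1","lid"])
plan(677,-97,110,27.3,maxmm=38)
E
```

```text
wdish n7049 c 582.0 -301.3 r 30.1 z 46.9 [ 581.9 -301.1   59.5   59.2  -36.2]
top case1 0.74 [276. 207.] ztop 26.3 n1093 rect [679.6  94.4 108.9  43.8  21.2] mean [679.2  94.3  26.4]
top case1 0.73 [379. 209.] ztop 26.3 n1088 rect [677.4 -97.2 109.7  44.5  26.8] mean [676.7 -97.3  26.4]
top case1 0.52 [202. 306.] ztop 3.9 n3283 rect [496.  337.5 309.7 220.8  -3.2] mean [488.9 324.1   4. ]
top lid 0.63 [152. 305.] ztop 17.9 n11312 rect [496.5 337.4 272.2 187.5  -3. ] mean [493.5 336.9  18.1]
now [ 581.3 -300.7  127. ] yaw 5.5 tilt 0.27 q6 53 t 25.8 F [-0.3  0.7 -0.4] w 85.3
rows 6 turn z per row -3.63
[[0.0191, -0.0323, 0.0028], [0.0211, -0.031, 0.0028], [0.0231, -0.0296, 0.0028], [0.0249, -0.0281, 0.0028], [0.0266, -0.0264, 0.0028]]
[[0.0282, -0.0247, 0.0028]]
end q6 ~ 55
```

View pics/w9.png

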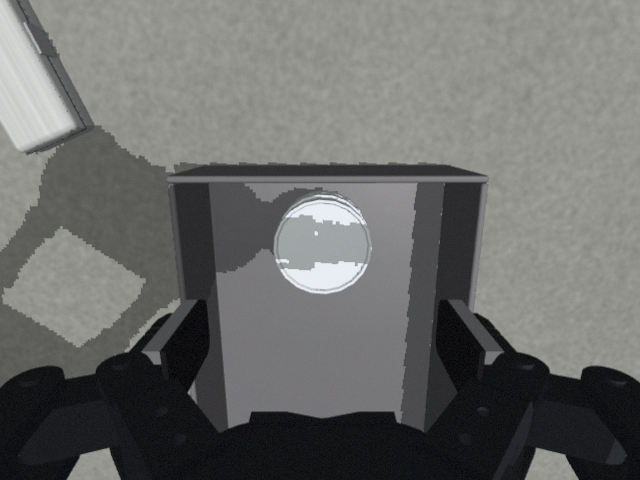

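The pile of three is within 1 mm and its top reads 47 mm against 49 expected. Now case 2, at (677,-97) with yaw 27°.

Emit:
{"method": "send_rows", "body": {"turn": [[0,0,-3.6],[0,0,-3.6],[0,0,-3.6],[0,0,-3.6],[0,0,-3.6]], "delta_pos": [[0.019,-0.032,0],[0.021,-0.031,0],[0.023,-0.0295,0],[0.025,-0.028,0.005],[0.0265,-0.0265,0.01]], "grip": [-1,-1,-1,-1,-1]}}

```text
time_s: 26.2
tcp_pos: [663.3, -131.1, 114.2]
ee_rot: [[0.916, 0.401, 0.001], [0.401, -0.916, -0.0], [0.0, 0.0, -1.0]]
contact_force: [0.1, -0.3, 0.6]
grip_width: 85.6
```

Emit:
{"method": "send_rows", "body": {"turn": [[0,0,-3.6],[0,0,0],[0,0,0],[0,0,0]], "delta_pos": [[0.028,-0.025,0.02],[0,0,0.02],[0,0,0.015],[0,0,0]], "grip": [-1,-1,-1,-1]}}

```text
time_s: 26.53
tcp_pos: [673.3, -97.7, 53.9]
ee_rot: [[0.89, 0.457, -0.011], [0.457, -0.89, 0.002], [-0.009, -0.006, -1.0]]
contact_force: [-0.9, -0.3, -1.5]
grip_width: 85.5
```

Emit:
{"method": "send_rows", "body": {"turn": [[0,0,0],[0,0,0]], "delta_pos": [[0,0,0],[0,0,0]], "grip": [-1,-1]}}

```text
time_s: 26.7
tcp_pos: [677.7, -100.4, 60.1]
ee_rot: [[0.891, 0.454, -0.0], [0.454, -0.891, -0.0], [-0.0, 0.0, -1.0]]
contact_force: [0.7, 0.5, 0.6]
grip_width: 85.6
```

```bash
python3 - <<'E'
from h import *
p=wdish(677,-97,25,rad=75);cv2.imwrite("pics/w10.png",p[:,:,::-1])
plan(677.2,-97.1,8,27)
E
```

```text
wdish n17490 c 676.5 -98.3 r 57.0 z 25.2 [676.6 -98.  109.   43.1  26.9]
now [ 678.4 -100.6   61.1] yaw 27.0 tilt 0.10 q6 51 t 26.8 F [0.8 1.1 0.1] w 85.4
rows 2 turn z per row -0.00
[[0.0002, -0.0018, 0.0265], [0.0002, -0.0018, 0.0265]]
end q6 ~ 55
```

View pics/w10.png

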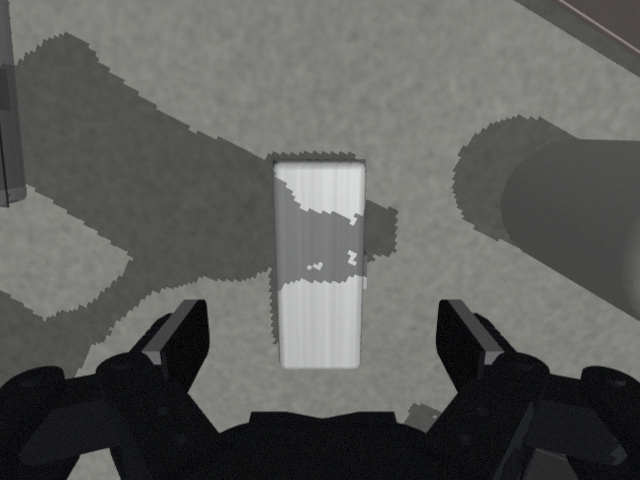

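Emit:
{"method": "send_rows", "body": {"turn": [[0,0,0],[0,0,0],[0,0,0],[0,0,0],[0,0,0]], "delta_pos": [[0,-0.002,0.015],[0,-0.0005,0.018],[0,0,0.012],[0,0,0.008],[0,0,0.002]], "grip": [-1,-1,-1,-1,-1]}}

```text
time_s: 27.17
tcp_pos: [675.0, -96.8, 2.8]
ee_rot: [[0.89, 0.455, -0.003], [0.455, -0.89, 0.001], [-0.003, -0.002, -1.0]]
contact_force: [-1.3, -0.2, 0.4]
grip_width: 85.4
```

Emit:
{"method": "send_rows", "body": {"turn": [[0,0,0],[0,0,0],[0,0,0],[0,0,0],[0,0,0]], "delta_pos": [[0,0,0],[0,0,0],[0,0,0],[0,0,0],[0,0,0]], "grip": [-1,-0.3,-0.3,0,0]}}

```text
time_s: 27.58
tcp_pos: [678.0, -97.2, 6.4]
ee_rot: [[0.89, 0.456, 0.003], [0.456, -0.89, -0.001], [0.002, 0.002, -1.0]]
contact_force: [0.5, 0.9, -1.6]
grip_width: 43.3
```

Emit:
{"method": "send_rows", "body": {"turn": [[0,0,0],[0,0,0],[0,0,0],[0,0,0]], "delta_pos": [[0,0,0],[0,0,0],[0,0,0],[0,0,0]], "grip": [0.5,0.5,0.5,0.5]}}

```text
time_s: 27.92
tcp_pos: [678.1, -97.1, 6.5]
ee_rot: [[0.89, 0.456, 0.003], [0.456, -0.89, -0.001], [0.002, 0.002, -1.0]]
contact_force: [-0.6, -1.3, 5.7]
grip_width: 42.4
```

Emit:
{"method": "send_rows", "body": {"turn": [[0,0,0],[0,0,0],[0,0,0],[0,0,0],[0,0,0]], "delta_pos": [[0,0,-0.008],[0,0,-0.02],[0,0,-0.03],[0,0,-0.03],[0,0,-0.03]], "grip": [0.5,0.5,0.5,0.5,0.5]}}

```text
time_s: 28.33
tcp_pos: [674.9, -96.2, 122.4]
ee_rot: [[0.89, 0.456, -0.004], [0.456, -0.89, 0.001], [-0.003, -0.003, -1.0]]
contact_force: [0.5, -0.5, -1.7]
grip_width: 42.9
```

Emit:
{"method": "send_rows", "body": {"turn": [[0,0,0],[0,0,0],[0,0,0]], "delta_pos": [[0,0,0],[0,0,0],[0,0,0]], "grip": [0.5,0.5,0.5]}}

```text
time_s: 28.58
tcp_pos: [675.1, -96.3, 121.5]
ee_rot: [[0.89, 0.456, -0.003], [0.456, -0.89, 0.001], [-0.003, -0.002, -1.0]]
contact_force: [-0.8, 0.0, -2.9]
grip_width: 42.9
```

```bash
python3 - <<'E'
from h import *
c=ctrl.get_calibration("wrist");o=ctrl.get_obs();p,d=ctrl.capture("wrist");cv2.imwrite("pics/w11.png",p[:,:,::-1])
P=cloud(d,c); L=(P-o["tcp_pos"])@o["ee_rot"]
m=(abs(L[:,0])<80)&(abs(L[:,1])<24)&(L[:,2]<6)&(L[:,2]>-35);Q=L[m]
print(np.median(Q[:,2]),rect(Q))
B=np.array([501.1,-310.8]);a=np.radians(5.5)
for X in(-79,-9):
  print(X,B+X*np.array([np.cos(a),np.sin(a)]))
plan(501.1-9,-310.8-.9,130,95.5,maxmm=38)
E
```

```text
-18.579303991512308 [ 7.3 -0.  92.6 48.   0.1]
-79 [ 422.46370033 -318.37181445]
-9 [ 492.14143421 -311.66261177]
now [674.4 -96.2 120.3] yaw 27.1 tilt 0.31 q6 51 t 28.6 F [-0.7  0.2 -3.1] w 42.9
rows 10 turn z per row -6.84
[[-0.0261, 0.0109, -0.001], [-0.0272, 0.0077, -0.001], [-0.0279, 0.0044, -0.001], [-0.0282, 0.0011, -0.001], [-0.0281, -0.0023, -0.001]]
[[-0.0277, -0.0056, -0.001], [-0.0268, -0.0089, -0.001], [-0.0255, -0.012, -0.001], [-0.0239, -0.015, -0.001], [-0.022, -0.0177, -0.001]]
end q6 ~ -38
```

View pics/w11.png

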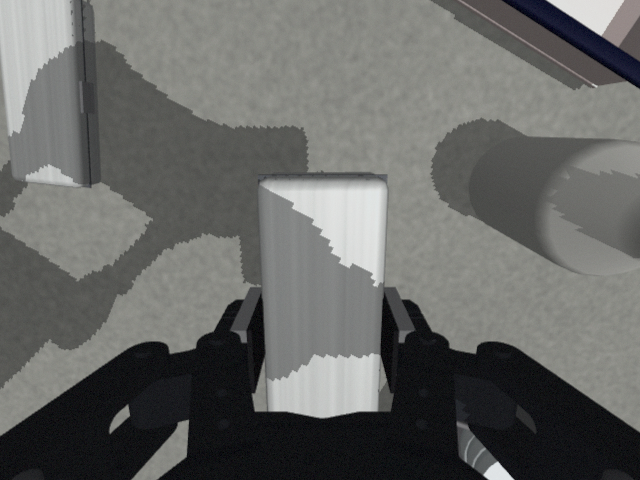

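```bash
python3 - <<'E'
from h import *
c=ctrl.get_calibration("wrist");o=ctrl.get_obs();p,d=ctrl.capture("wrist")
P=cloud(d,c); L=(P-o["tcp_pos"])@o["ee_rot"]
for z in range(-100,10,10):
    m=(L[:,0]<25)&(L[:,0]>-40)&(L[:,2]>z)&(L[:,2]<z+10)&(abs(L[:,1])<120)
    if m.sum(): print(z,m.sum(),L[m][:,1].min().round(),L[m][:,1].max().round())
a=np.radians(5.5)
for X in(-70,0,1):
  print(X,np.array([501.1,-310.8])+X*np.array([np.cos(a),np.sin(a)]))
plan(501.1-69.7-1,-310.8-6.7+1.4,130,95.5,maxmm=38)
E
```

```text
-100 5445 -56.0 53.0
-90 17697 -64.0 61.0
-80 16400 -64.0 61.0
-70 8186 -60.0 58.0
-60 12103 -57.0 55.0
-50 2458 -54.0 52.0
-40 2178 -36.0 34.0
-30 1710 -36.0 34.0
-20 18512 -36.0 34.0
-10 210 -35.0 120.0
0 459 110.0 120.0
-70 [ 431.42226611 -317.50920268]
0 [ 501.1 -310.8]
1 [ 502.0953962  -310.70415425]
now [674.3 -96.1 119.9] yaw 27.1 tilt 0.34 q6 51 t 28.7 F [-1.2  0.1 -2.5] w 42.6
rows 10 turn z per row -6.84
[[-0.0317, 0.0085, -0.001], [-0.0325, 0.0046, -0.001], [-0.0328, 0.0007, -0.001], [-0.0327, -0.0032, -0.001], [-0.0321, -0.0071, -0.001]]
[[-0.031, -0.0108, -0.001], [-0.0295, -0.0144, -0.001], [-0.0276, -0.0179, -0.001], [-0.0252, -0.021, -0.001], [-0.0226, -0.0239, -0.001]]
end q6 ~ -42
```

```bash
python3 - <<'E'
from h import *
plan(440.3,-315.3,122,95.5,maxmm=38,n=11)
E
```

```text
now [674.3 -96.1 119.9] yaw 27.1 tilt 0.34 q6 51 t 28.7 F [-1.2  0.1 -2.5] w 42.6
rows 11 turn z per row -6.22
[[-0.028, 0.008, -0.0002], [-0.0287, 0.005, -0.0002], [-0.0291, 0.0018, -0.0002], [-0.0291, -0.0013, -0.0002], [-0.0288, -0.0045, -0.0002]]
[[-0.0281, -0.0076, -0.0002], [-0.0272, -0.0106, -0.0002], [-0.0259, -0.0135, -0.0002], [-0.0242, -0.0162, -0.0002], [-0.0223, -0.0187, -0.0002]]
[[-0.0202, -0.021, -0.0002]]
end q6 ~ -41
```

Emit:
{"method": "send_rows", "body": {"turn": [[0,0,-6.2],[0,0,-6.2],[0,0,-6.2],[0,0,-6.2],[0,0,-6.2]], "delta_pos": [[-0.028,0.008,0],[-0.0285,0.005,0],[-0.029,0.002,0],[-0.029,-0.0015,0],[-0.029,-0.0045,0]], "grip": [0.5,0.5,0.5,0.5,0.5]}}

```text
time_s: 29.1
tcp_pos: [567.8, -196.1, 120.5]
ee_rot: [[0.523, 0.852, -0.004], [0.852, -0.523, 0.002], [-0.001, -0.005, -1.0]]
contact_force: [-0.3, 0.3, -2.3]
grip_width: 43.1
```

Emit:
{"method": "send_rows", "body": {"turn": [[0,0,-6.2],[0,0,-6.2],[0,0,-6.2],[0,0,-6.2],[0,0,-6.2]], "delta_pos": [[-0.028,-0.0075,0],[-0.027,-0.0105,0],[-0.026,-0.0135,0],[-0.024,-0.016,0],[-0.022,-0.0185,0]], "grip": [0.5,0.5,0.5,0.5,0.5]}}

```text
time_s: 29.52
tcp_pos: [462.1, -294.8, 120.9]
ee_rot: [[0.01, 1.0, -0.003], [1.0, -0.01, 0.003], [0.003, -0.004, -1.0]]
contact_force: [0.2, 0.0, -3.2]
grip_width: 42.6
```

Emit:
{"method": "send_rows", "body": {"turn": [[0,0,-6.2],[0,0,0],[0,0,0],[0,0,0]], "delta_pos": [[-0.02,-0.021,0],[0,0,0],[0,0,0],[0,0,0]], "grip": [0.5,0.5,0.5,0.5]}}

```text
time_s: 29.85
tcp_pos: [442.8, -314.0, 121.8]
ee_rot: [[-0.091, 0.996, -0.002], [0.996, 0.091, 0.002], [0.002, -0.001, -1.0]]
contact_force: [0.3, 0.7, -1.3]
grip_width: 42.5
```

```bash
python3 - <<'E'
from h import *
p,d=ctrl.capture("wrist");cv2.imwrite("pics/w12.png",p[:,:,::-1])
plan(440.3,-315.3,10.5,95.5,maxmm=38)
E
```

```text
now [ 443.3 -313.8  122. ] yaw 95.3 tilt 0.11 q6 -45 t 29.9 F [-0.  -0.9 -2.2] w 42.6
rows 3 turn z per row -0.07
[[-0.0004, -0.001, 0.0372], [-0.0004, -0.001, 0.0372], [-0.0004, -0.001, 0.0372]]
end q6 ~ -41
```

View pics/w12.png

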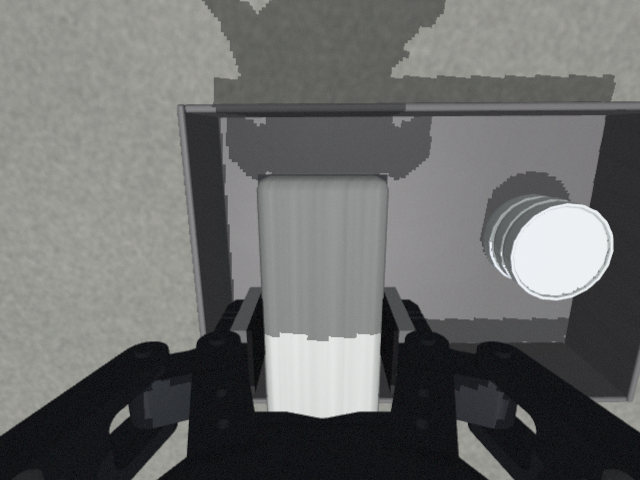

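Case 2 is aligned with the box and clear of the pile and walls. I'll lower it.

Emit:
{"method": "send_rows", "body": {"turn": [[0,0,0],[0,0,0],[0,0,0],[0,0,0],[0,0,0]], "delta_pos": [[-0.001,-0.0025,0.02],[0,0,0.03],[0,0,0.02],[0,0,0.01],[0,0,0]], "grip": [0.5,0.5,0.5,0.5,0.5]}}

```text
time_s: 30.32
tcp_pos: [439.5, -313.3, 40.1]
ee_rot: [[-0.094, 0.996, -0.005], [0.996, 0.094, 0.004], [0.005, -0.004, -1.0]]
contact_force: [0.4, 0.0, -2.4]
grip_width: 42.7
```

Emit:
{"method": "send_rows", "body": {"turn": [[0,0,0],[0,0,0],[0,0,0]], "delta_pos": [[0,0,0],[0,0,0],[0,0,0]], "grip": [0.5,0.5,0.5]}}

```text
time_s: 30.57
tcp_pos: [442.5, -316.8, 44.7]
ee_rot: [[-0.093, 0.996, 0.003], [0.996, 0.093, -0.002], [-0.002, 0.002, -1.0]]
contact_force: [-0.4, 0.0, -3.2]
grip_width: 42.6
```

```bash
python3 - <<'E'
from h import *
plan(440.3,-315.3,10.5,95.5,maxmm=38)
E
```

```text
now [ 442.5 -316.8   44.7] yaw 95.3 tilt 0.20 q6 -46 t 30.6 F [-0.4  0.  -3.2] w 42.6
rows 1 turn z per row -0.17
[[0.0017, -0.002, 0.0342]]
end q6 ~ -41
```

Emit:
{"method": "send_rows", "body": {"turn": [[0,0,-0.2],[0,0,0],[0,0,0],[0,0,0],[0,0,0]], "delta_pos": [[0.001,-0.001,0.01],[0,0,0.01],[0,0,0.005],[0,0,0.002],[0,0,0]], "grip": [0.5,0.5,0.5,0.5,0.5]}}

```text
time_s: 30.98
tcp_pos: [439.0, -314.4, 14.9]
ee_rot: [[-0.096, 0.995, -0.002], [0.995, 0.096, 0.002], [0.002, -0.002, -1.0]]
contact_force: [0.1, 0.5, -1.9]
grip_width: 43.1
```

Emit:
{"method": "send_rows", "body": {"turn": [[0,0,0],[0,0,0],[0,0,0]], "delta_pos": [[0,0,0],[0,0,0],[0,0,0]], "grip": [0.5,0.5,0.5]}}

```text
time_s: 31.23
tcp_pos: [440.2, -315.3, 16.4]
ee_rot: [[-0.096, 0.995, 0.001], [0.995, 0.096, -0.001], [-0.001, 0.001, -1.0]]
contact_force: [-0.7, -0.1, -2.3]
grip_width: 42.7
```

Emit:
{"method": "send_rows", "body": {"turn": [[0,0,0],[0,0,0],[0,0,0],[0,0,0],[0,0,0]], "delta_pos": [[0,0,0.002],[0,0,0.001],[0,0,0.001],[0,0,0.001],[0,0,0]], "grip": [0.5,0.5,0.5,0.5,0.5]}}

```text
time_s: 31.65
tcp_pos: [439.7, -314.9, 10.8]
ee_rot: [[-0.096, 0.995, -0.0], [0.995, 0.096, 0.0], [0.0, -0.0, -1.0]]
contact_force: [0.0, 1.0, -2.1]
grip_width: 43.1
```

Emit:
{"method": "send_rows", "body": {"turn": [[0,0,0],[0,0,0]], "delta_pos": [[0,0,0.001],[0,0,0]], "grip": [0.5,0.5]}}

```text
time_s: 31.82
tcp_pos: [439.9, -315.0, 10.6]
ee_rot: [[-0.096, 0.995, -0.0], [0.995, 0.096, 0.0], [0.0, -0.0, -1.0]]
contact_force: [-1.0, 1.0, 2.6]
grip_width: 43.0
```

Contact. I'll open about 3 mm a side, then rise slowly before opening further.

Emit:
{"method": "send_rows", "body": {"turn": [[0,0,0],[0,0,0],[0,0,0],[0,0,0],[0,0,0]], "delta_pos": [[0,0,0],[0,0,0],[0,0,0],[0,0,-0.01],[0,0,-0.02]], "grip": [-0.15,-0.15,-0.15,-0.15,-0.15]}}

```text
time_s: 32.23
tcp_pos: [438.0, -313.4, 38.5]
ee_rot: [[-0.096, 0.995, -0.004], [0.995, 0.096, 0.004], [0.004, -0.004, -1.0]]
contact_force: [0.0, -0.3, -0.2]
grip_width: 49.0
```

Emit:
{"method": "send_rows", "body": {"turn": [[0,0,0],[0,0,0],[0,0,0],[0,0,0],[0,0,0]], "delta_pos": [[0,0,-0.03],[0,0,-0.035],[0,0,-0.02],[0,0,0],[0,0,0]], "grip": [-0.15,-0.15,-0.5,-1,-1]}}

```text
time_s: 32.65
tcp_pos: [441.2, -316.1, 127.5]
ee_rot: [[-0.096, 0.995, 0.004], [0.995, 0.096, -0.003], [-0.003, 0.003, -1.0]]
contact_force: [-0.3, 0.1, -0.5]
grip_width: 82.9
```

```bash
python3 - <<'E'
from h import *
p=wdish(440,-316,30,rad=75);cv2.imwrite("pics/w13.png",p[:,:,::-1])
p,d,_=find("top",["lid","case1"]);cv2.imwrite("pics/top13.png",p[:,:,::-1])
plan(679.4,94.4,110,20.8,maxmm=38)
E
```

```text
wdish n10375 c 425.0 -316.5 r 62.9 z 29.2 [ 417.6 -316.9  108.7   86.5  -84.6]
top lid 0.71 [152. 304.] ztop 17.9 n11379 rect [496.5 337.3 272.3 187.7  -3.1] mean [492.8 336.6  18. ]
top case1 0.8 [276. 206.] ztop 26.3 n1084 rect [679.5  94.3 108.8  43.8  20.8] mean [679.3  94.5  26.5]
top case1 0.69 [490. 329.] ztop 30.4 n1073 rect [ 440.6 -309.2   99.7   45.2  -84.5] mean [ 439.6 -308.2   30.5]
now [ 438.7 -314.   123.4] yaw 95.5 tilt 0.20 q6 -46 t 32.9 F [-0.6 -0.6  0.5] w 85.8
rows 13 turn z per row 5.75
[[0.0295, 0.0214, 0.001], [0.0315, 0.0184, 0.001], [0.0332, 0.0151, 0.001], [0.0345, 0.0117, 0.001], [0.0355, 0.0082, 0.001]]
[[0.0362, 0.0046, 0.001], [0.0365, 0.001, 0.001], [0.0364, -0.0027, 0.001], [0.0359, -0.0063, 0.001], [0.0351, -0.0099, 0.001]]
[[0.0339, -0.0133, 0.001], [0.0324, -0.0167, 0.001], [0.0306, -0.0198, 0.001]]
end q6 ~ 77
```

View pics/w13.png

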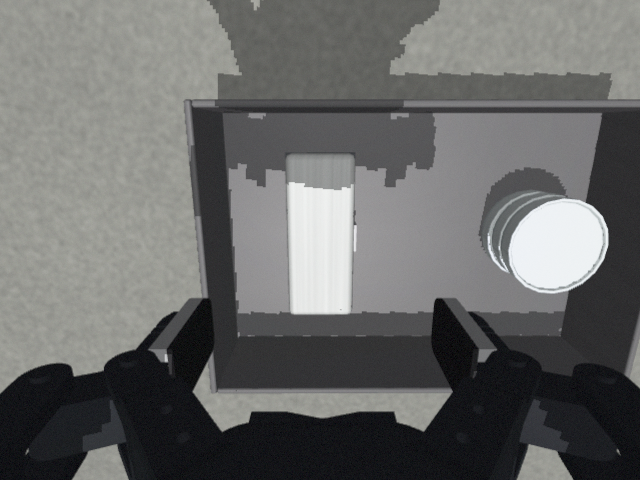

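Case 2 lies flat in the box at about (440,-316). Now case 1.

Emit:
{"method": "send_rows", "body": {"turn": [[0,0,5.75],[0,0,5.75],[0,0,5.75],[0,0,5.75],[0,0,5.75]], "delta_pos": [[0.0295,0.0215,0],[0.0315,0.0185,0],[0.033,0.015,0],[0.0345,0.0115,0],[0.0355,0.008,0]], "grip": [-1,-1,-1,-1,-1]}}

```text
time_s: 33.27
tcp_pos: [531.4, -156.3, 123.3]
ee_rot: [[0.4, 0.917, -0.003], [0.917, -0.4, 0.001], [-0.0, -0.003, -1.0]]
contact_force: [0.6, -0.9, 0.8]
grip_width: 85.6
```

Emit:
{"method": "send_rows", "body": {"turn": [[0,0,5.75],[0,0,5.75],[0,0,5.75],[0,0,5.75],[0,0,5.75]], "delta_pos": [[0.036,0.0045,0],[0.0365,0.001,0],[0.0365,-0.0025,0],[0.036,-0.0065,0.005],[0.035,-0.01,0.01]], "grip": [-1,-1,-1,-1,-1]}}

```text
time_s: 33.68
tcp_pos: [625.2, 0.9, 109.4]
ee_rot: [[0.791, 0.612, -0.0], [0.612, -0.791, -0.0], [-0.0, -0.0, -1.0]]
contact_force: [-0.3, -0.1, 0.0]
grip_width: 85.4
```

Emit:
{"method": "send_rows", "body": {"turn": [[0,0,5.75],[0,0,5.75],[0,0,5.75],[0,0,0],[0,0,0]], "delta_pos": [[0.034,-0.0135,0.01],[0.0325,-0.0165,0.02],[0.0305,-0.02,0.015],[0,0,0],[0,0,0]], "grip": [-1,-1,-1,-1,-1]}}

```text
time_s: 34.1
tcp_pos: [677.7, 95.4, 60.8]
ee_rot: [[0.934, 0.358, -0.007], [0.358, -0.934, -0.001], [-0.006, -0.002, -1.0]]
contact_force: [-0.3, -0.7, 1.0]
grip_width: 85.7
```

Emit:
{"method": "send_rows", "body": {"turn": [[0,0,0],[0,0,0]], "delta_pos": [[0,0,0],[0,0,0]], "grip": [-1,-1]}}

```text
time_s: 34.27
tcp_pos: [679.3, 92.5, 64.7]
ee_rot: [[0.935, 0.354, -0.001], [0.354, -0.935, -0.0], [-0.001, 0.0, -1.0]]
contact_force: [0.2, 0.4, -0.7]
grip_width: 85.6
```

```bash
python3 - <<'E'
from h import *
p=wdish(679,94,25,rad=75);cv2.imwrite("pics/w14.png",p[:,:,::-1])
plan(679,94,5,20.8,maxmm=38)
E
```

```text
wdish n16764 c 679.2 93.6 r 57.0 z 25.2 [679.1  93.7 108.6  43.   20.7]
now [679.7  92.2  65.4] yaw 20.7 tilt 0.02 q6 73 t 34.3 F [0.1 0.7 0.6] w 85.5
rows 2 turn z per row -0.05
[[-0.0, -0.001, 0.0302], [-0.0, -0.001, 0.0302]]
end q6 ~ 77
```

Emit:
{"method": "send_rows", "body": {"turn": [[0,0,0],[0,0,0],[0,0,0],[0,0,0],[0,0,0]], "delta_pos": [[0,-0.001,0.016],[0,0,0.02],[0,0,0.013],[0,0,0.008],[0,0,0.002]], "grip": [-1,-1,-1,-1,-1]}}

```text
time_s: 34.73
tcp_pos: [678.0, 93.5, 4.4]
ee_rot: [[0.935, 0.353, -0.003], [0.353, -0.935, -0.0], [-0.003, -0.001, -1.0]]
contact_force: [-0.6, 0.1, -0.4]
grip_width: 85.5
```

Emit:
{"method": "send_rows", "body": {"turn": [[0,0,0],[0,0,0],[0,0,0],[0,0,0],[0,0,0]], "delta_pos": [[0,0,0],[0,0,0],[0,0,0],[0,0,0],[0,0,0]], "grip": [-1,-0.3,-0.3,0,0]}}

```text
time_s: 35.15
tcp_pos: [680.7, 94.5, 7.4]
ee_rot: [[0.935, 0.355, 0.002], [0.355, -0.935, -0.0], [0.002, 0.001, -1.0]]
contact_force: [0.2, 0.4, -1.4]
grip_width: 43.4
```

Emit:
{"method": "send_rows", "body": {"turn": [[0,0,0],[0,0,0],[0,0,0],[0,0,0]], "delta_pos": [[0,0,0],[0,0,0],[0,0,0],[0,0,0]], "grip": [0.5,0.5,0.5,0.5]}}

```text
time_s: 35.48
tcp_pos: [680.8, 94.6, 7.6]
ee_rot: [[0.935, 0.355, 0.002], [0.355, -0.935, 0.0], [0.002, 0.001, -1.0]]
contact_force: [0.7, 0.4, 5.9]
grip_width: 42.6
```

Emit:
{"method": "send_rows", "body": {"turn": [[0,0,0],[0,0,0],[0,0,0],[0,0,0],[0,0,0]], "delta_pos": [[0,0,-0.008],[0,0,-0.02],[0,0,-0.03],[0,0,-0.03],[0,0,-0.03]], "grip": [0.5,0.5,0.5,0.5,0.5]}}

```text
time_s: 35.9
tcp_pos: [678.0, 94.5, 123.8]
ee_rot: [[0.935, 0.355, -0.003], [0.355, -0.935, -0.0], [-0.003, -0.001, -1.0]]
contact_force: [0.8, 0.2, -0.6]
grip_width: 43.1
```

Emit:
{"method": "send_rows", "body": {"turn": [[0,0,0],[0,0,0],[0,0,0]], "delta_pos": [[0,0,0],[0,0,0],[0,0,0]], "grip": [0.5,0.5,0.5]}}

```text
time_s: 36.15
tcp_pos: [678.2, 94.4, 122.7]
ee_rot: [[0.935, 0.355, -0.003], [0.355, -0.935, -0.0], [-0.003, -0.001, -1.0]]
contact_force: [0.5, 0.8, -2.1]
grip_width: 42.8
```

```bash
python3 - <<'E'
from h import *
c=ctrl.get_calibration("wrist");o=ctrl.get_obs();p,d=ctrl.capture("wrist");cv2.imwrite("pics/w15.png",p[:,:,::-1])
P=cloud(d,c); L=(P-o["tcp_pos"])@o["ee_rot"]
m=(abs(L[:,0])<80)&(abs(L[:,1])<20)&(L[:,2]<6)&(L[:,2]>-35);Q=L[m]
print(np.median(Q[:,2]),"far end",Q[:,0].max())
a=np.radians(5.5)
# pile measured local
D=np.array([582.2,-301.5])-[501.1,-310.8]; print("pile local",D@[np.cos(a),np.sin(a)],D@[-np.sin(a),np.cos(a)])
t=np.array([501.1,-310.8])+7*np.array([np.cos(a),np.sin(a)]);print(t)
plan(t[0],t[1],122,95.5,maxmm=38)
E
```

```text
-17.581616935576825 far end 53.42079265782441
pile local 81.61799718601631 1.4840941154246075
[ 508.06777339 -310.12907973]
now [677.4  94.4 121.5] yaw 20.8 tilt 0.28 q6 74 t 36.2 F [-0.1 -0.6 -3.3] w 42.9
rows 12 turn z per row -6.23
[[-0.0251, 0.0265, -0.0], [-0.0279, 0.0236, -0.0], [-0.0303, 0.0205, -0.0], [-0.0323, 0.0171, -0.0], [-0.034, 0.0135, -0.0]]
[[-0.0352, 0.0097, -0.0], [-0.0361, 0.0058, -0.0], [-0.0365, 0.0019, -0.0], [-0.0365, -0.0021, -0.0], [-0.036, -0.0061, -0.0]]
[[-0.0352, -0.0099, -0.0], [-0.0339, -0.0137, -0.0]]
end q6 ~ -37
```

Emit:
{"method": "send_rows", "body": {"turn": [[0,0,-6.2],[0,0,-6.2],[0,0,-6.2],[0,0,-6.2],[0,0,-6.2]], "delta_pos": [[-0.025,0.0265,0],[-0.028,0.0235,0],[-0.0305,0.0205,0],[-0.0325,0.017,0],[-0.034,0.0135,0]], "grip": [0.5,0.5,0.5,0.5,0.5]}}

```text
time_s: 36.62
tcp_pos: [605.4, -74.9, 121.0]
ee_rot: [[0.614, 0.789, -0.006], [0.789, -0.614, 0.001], [-0.003, -0.005, -1.0]]
contact_force: [0.9, -0.6, -2.1]
grip_width: 43.0
```

Emit:
{"method": "send_rows", "body": {"turn": [[0,0,-6.2],[0,0,-6.2],[0,0,-6.2],[0,0,-6.2],[0,0,-6.2]], "delta_pos": [[-0.035,0.0095,0],[-0.036,0.006,0],[-0.0365,0.002,0],[-0.0365,-0.002,0],[-0.036,-0.006,0]], "grip": [0.5,0.5,0.5,0.5,0.5]}}

```text
time_s: 37.03
tcp_pos: [535.0, -242.7, 121.3]
ee_rot: [[0.121, 0.993, -0.005], [0.993, -0.121, 0.003], [0.002, -0.005, -1.0]]
contact_force: [1.3, -0.9, -2.4]
grip_width: 42.7
```

Emit:
{"method": "send_rows", "body": {"turn": [[0,0,-6.2],[0,0,-6.2],[0,0,0],[0,0,0],[0,0,0]], "delta_pos": [[-0.035,-0.01,0],[-0.033,-0.0135,0],[0,0,0],[0,0,0],[0,0,0]], "grip": [0.5,0.5,0.5,0.5,0.5]}}

```text
time_s: 37.45
tcp_pos: [508.0, -307.3, 121.9]
ee_rot: [[-0.088, 0.996, -0.003], [0.996, 0.088, 0.003], [0.003, -0.003, -1.0]]
contact_force: [0.3, 0.6, -2.2]
grip_width: 42.3
```

```bash
python3 - <<'E'
from h import *
p,d=ctrl.capture("wrist");cv2.imwrite("pics/w16.png",p[:,:,::-1])
plan(507.9,-308.6,50,95.5,maxmm=38)
E
```

```text
now [ 508.6 -306.9  122.3] yaw 95.1 tilt 0.21 q6 -40 t 37.5 F [ 0.2  0.1 -2.2] w 42.7
rows 2 turn z per row -0.18
[[-0.0008, -0.0004, 0.0361], [-0.0008, -0.0004, 0.0361]]
end q6 ~ -37
```

View pics/w16.png

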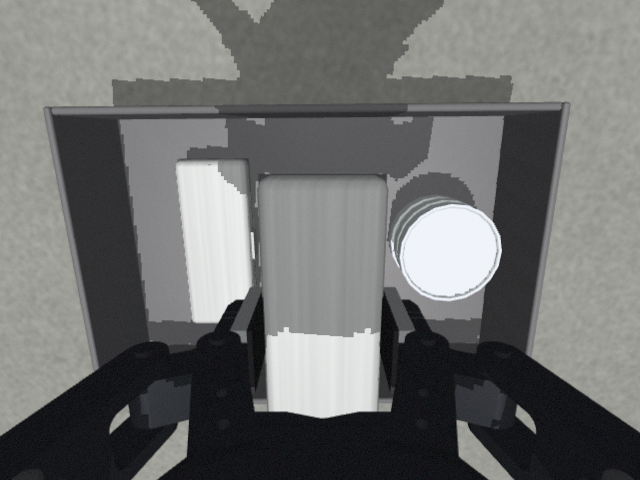

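The held case sits between case 2 and the pile with the gaps I planned. I'll lower it to just above their tops and re-check.

Emit:
{"method": "send_rows", "body": {"turn": [[0,0,-0.4],[0,0,0],[0,0,0],[0,0,0],[0,0,0]], "delta_pos": [[-0.001,-0.0005,0.015],[0,0,0.02],[0,0,0.012],[0,0,0.005],[0,0,0]], "grip": [0.5,0.5,0.5,0.5,0.5]}}

```text
time_s: 37.92
tcp_pos: [507.9, -307.3, 69.8]
ee_rot: [[-0.098, 0.995, -0.004], [0.995, 0.098, 0.003], [0.003, -0.004, -1.0]]
contact_force: [0.3, 0.6, -1.7]
grip_width: 42.7
```

Emit:
{"method": "send_rows", "body": {"turn": [[0,0,0],[0,0,0],[0,0,0],[0,0,0]], "delta_pos": [[0,0,0],[0,0,0],[0,0,0],[0,0,0]], "grip": [0.5,0.5,0.5,0.5]}}

```text
time_s: 38.25
tcp_pos: [509.8, -310.0, 73.2]
ee_rot: [[-0.097, 0.995, 0.002], [0.995, 0.097, -0.001], [-0.001, 0.002, -1.0]]
contact_force: [-0.1, 0.3, -1.1]
grip_width: 42.7
```

```bash
python3 - <<'E'
from h import *
p,d=ctrl.capture("wrist");cv2.imwrite("pics/w17.png",p[:,:,::-1])
plan(507.9,-308.6,11.6,95.5,maxmm=38)
E
```

```text
now [ 509.6 -310.    73. ] yaw 95.6 tilt 0.10 q6 -41 t 38.3 F [-0.6 -0.3 -1. ] w 42.7
rows 2 turn z per row 0.03
[[0.0008, -0.0008, 0.0307], [0.0008, -0.0008, 0.0307]]
end q6 ~ -37
```

View pics/w17.png

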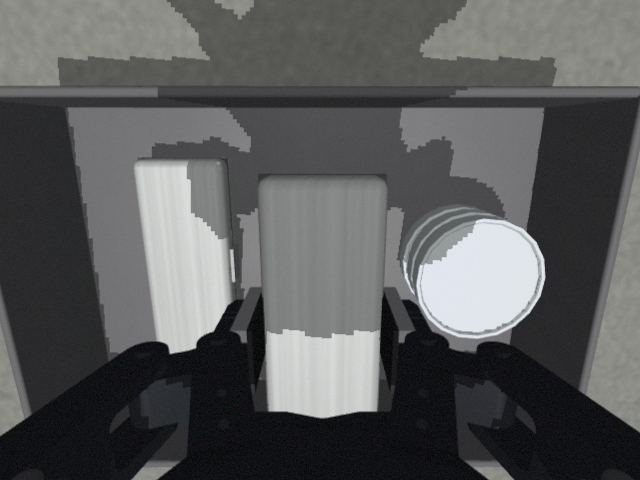

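Emit:
{"method": "send_rows", "body": {"turn": [[0,0,0],[0,0,0],[0,0,0],[0,0,0],[0,0,0]], "delta_pos": [[0.001,-0.0015,0.006],[0,0,0.007],[0,0,0.007],[0,0,0.007],[0,0,0.006]], "grip": [0.5,0.5,0.5,0.5,0.5]}}

```text
time_s: 38.72
tcp_pos: [506.8, -308.3, 37.7]
ee_rot: [[-0.097, 0.995, -0.001], [0.995, 0.097, 0.001], [0.001, -0.001, -1.0]]
contact_force: [0.1, -0.3, -2.0]
grip_width: 42.7
```

Emit:
{"method": "send_rows", "body": {"turn": [[0,0,0],[0,0,0],[0,0,0],[0,0,0],[0,0,0]], "delta_pos": [[0,0,0.006],[0,0,0.006],[0,0,0.005],[0,0,0.003],[0,0,0]], "grip": [0.5,0.5,0.5,0.5,0.5]}}

```text
time_s: 39.13
tcp_pos: [506.8, -308.2, 18.0]
ee_rot: [[-0.097, 0.995, -0.001], [0.995, 0.097, 0.001], [0.001, -0.001, -1.0]]
contact_force: [-0.0, 0.1, -2.2]
grip_width: 42.5
```

Emit:
{"method": "send_rows", "body": {"turn": [[0,0,0],[0,0,0]], "delta_pos": [[0,0,0],[0,0,0]], "grip": [0.5,0.5]}}

```text
time_s: 39.3
tcp_pos: [507.7, -308.9, 19.4]
ee_rot: [[-0.097, 0.995, 0.001], [0.995, 0.097, -0.0], [-0.0, 0.001, -1.0]]
contact_force: [-0.3, 0.7, -1.2]
grip_width: 42.5
```

Emit:
{"method": "send_rows", "body": {"turn": [[0,0,0],[0,0,0],[0,0,0],[0,0,0],[0,0,0]], "delta_pos": [[0,0,0.002],[0,0,0.002],[0,0,0.002],[0,0,0.001],[0,0,0]], "grip": [0.5,0.5,0.5,0.5,0.5]}}

```text
time_s: 39.72
tcp_pos: [507.1, -308.4, 11.7]
ee_rot: [[-0.097, 0.995, -0.001], [0.995, 0.097, 0.0], [0.0, -0.001, -1.0]]
contact_force: [0.5, 0.4, -1.9]
grip_width: 42.7
```

Emit:
{"method": "send_rows", "body": {"turn": [[0,0,0],[0,0,0],[0,0,0]], "delta_pos": [[0,0,0.001],[0,0,0],[0,0,0]], "grip": [0.5,0.5,0.5]}}

```text
time_s: 39.97
tcp_pos: [507.3, -308.6, 11.5]
ee_rot: [[-0.097, 0.995, -0.0], [0.995, 0.097, 0.0], [0.0, -0.0, -1.0]]
contact_force: [-2.4, 2.1, 3.3]
grip_width: 42.6
```

Emit:
{"method": "send_rows", "body": {"turn": [[0,0,0],[0,0,0],[0,0,0],[0,0,0],[0,0,0]], "delta_pos": [[0,0,0],[0,0,0],[0,0,0],[0,0,-0.005],[0,0,-0.008]], "grip": [-0.13,-0.13,-0.13,-0.13,-0.13]}}

```text
time_s: 40.38
tcp_pos: [506.7, -308.2, 23.6]
ee_rot: [[-0.097, 0.995, -0.002], [0.995, 0.097, 0.001], [0.001, -0.001, -1.0]]
contact_force: [-0.6, -0.1, 0.2]
grip_width: 48.6
```

Emit:
{"method": "send_rows", "body": {"turn": [[0,0,0],[0,0,0],[0,0,0],[0,0,0],[0,0,0]], "delta_pos": [[0,0,-0.008],[0,0,-0.012],[0,0,-0.02],[0,0,-0.03],[0,0,-0.03]], "grip": [-0.13,-0.13,-0.13,-0.13,-0.5]}}

```text
time_s: 40.8
tcp_pos: [506.9, -308.3, 125.5]
ee_rot: [[-0.097, 0.995, -0.001], [0.995, 0.097, 0.001], [0.001, -0.001, -1.0]]
contact_force: [0.1, -0.2, -0.2]
grip_width: 58.7
```

Emit:
{"method": "send_rows", "body": {"turn": [[0,0,0],[0,0,0],[0,0,0],[0,0,0]], "delta_pos": [[0,0,-0.02],[0,0,0],[0,0,0],[0,0,0]], "grip": [-1,-1,-1,-1]}}

```text
time_s: 41.13
tcp_pos: [507.0, -308.4, 144.2]
ee_rot: [[-0.097, 0.995, -0.0], [0.995, 0.097, 0.0], [0.0, -0.0, -1.0]]
contact_force: [-1.2, 0.5, -0.9]
grip_width: 85.2
```

```bash
python3 - <<'E'
from h import *
c=ctrl.get_calibration("wrist");p,d=ctrl.capture("wrist");cv2.imwrite("pics/w18.png",p[:,:,::-1])
P=cloud(d,c); a=np.radians(5.5)
X=(P[:,0]-501.1)*np.cos(a)+(P[:,1]+310.8)*np.sin(a);Y=-(P[:,0]-501.1)*np.sin(a)+(P[:,1]+310.8)*np.cos(a)
for n,x0,x1,z0,z1 in(("A",-95,-28,24,34),("B",-25,40,24,34),("pile",45,116,42,52)):
    m=(X>x0)&(X<x1)&(abs(Y)<75)&(P[:,2]>z0)&(P[:,2]<z1);Q=np.stack([X[m],Y[m],P[m][:,2]],1);print(n,m.sum(),rect(Q) if m.sum() else 0,np.percentile(Q[:,2],[2,50,98]).round(1))
wdish(582,-301.5,47)
p,d,_=find("top",["lid","lid_handle"],tol=5);cv2.imwrite("pics/top18.png",p[:,:,::-1])
P=cloud(d,ctrl.get_calibration("top"));m=(abs(P[:,0]-497)<120)&(abs(P[:,1]-337)<80)&(P[:,2]>40)&(P[:,2]<55);print("handle",rect(P[m]),np.median(P[m][:,2]))
plan(496.5,337.2,150,-3,maxmm=40)
E
```

```text
A 9526 [-61.7   1.9 109.1  46.  -89.8] [25.7 29.2 30.6]
B 9467 [  6.1   1.8 109.1  45.5 -90. ] [25.9 29.2 30.6]
pile 6600 [81.1  2.  59.6 59.5 86. ] [45.2 46.9 48.9]
wdish n6566 c 589.6 -300.7 r 37.8 z 47.0 [ 588.2 -300.3   72.7   59.8    5.9]
top lid 0.7 [153. 302.] ztop 17.7 n12444 rect [496.4 337.1 272.3 188.2  -3. ] mean [494.  336.8  17.8]
top lid_handle 0.7 [154. 304.] ztop 17.7 n12399 rect [496.4 337.1 272.3 188.1  -3. ] mean [494.  336.7  17.8]
handle [496.6 336.9  79.   19.1  -3.3] 47.10278864864949
now [ 506.5 -308.   142.6] yaw 95.6 tilt 0.16 q6 -41 t 41.4 F [-0.4 -0.5  0.6] w 85.3
rows 17 turn z per row 5.80
[[0.0378, 0.0031, -0.0004], [0.038, -0.0007, -0.0004], [0.0377, -0.0046, -0.0004], [0.037, -0.0084, -0.0004], [0.036, -0.0121, -0.0004]]
[[0.0346, -0.0156, -0.0004], [0.0328, -0.019, -0.0004], [0.0307, -0.0223, -0.0004], [0.0283, -0.0253, -0.0004], [0.0256, -0.028, -0.0004]]
[[0.0227, -0.0304, -0.0004], [0.0195, -0.0326, -0.0004], [0.0161, -0.0344, -0.0004], [0.0125, -0.0358, -0.0004], [0.0089, -0.0369, -0.0004]]
[[0.0051, -0.0376, -0.0004], [0.0013, -0.0379, -0.0004]]
end q6 ~ 127
```

View pics/w18.png

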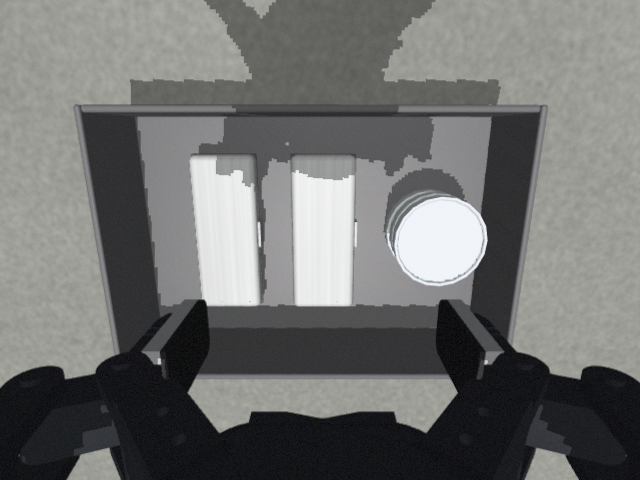

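View pics/top18.png

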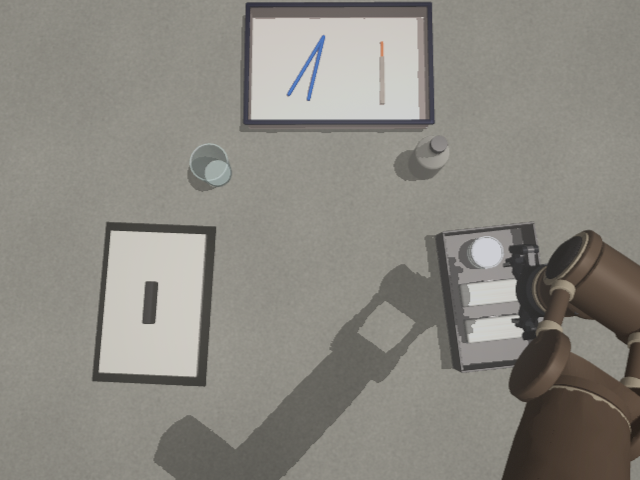

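All five items are in place: the cases lie flat and parallel, the pile top is level, and the lid is still on the mat at (153,303). I'll measure the box rim from the wrist camera, then go for the lid.

```bash
python3 - <<'E'
from h import *
c=ctrl.get_calibration("wrist");p,d=ctrl.capture("wrist");P=cloud(d,c)
m=(abs(P[:,2]-67)<4)&(abs(P[:,0]-501)<150)&(abs(P[:,1]+310)<110)
o=ctrl.get_obs();L=(P-o["tcp_pos"])@o["ee_rot"]; m&=(L[:,2]>20)
print("rim wrist",m.sum(),rect(P[m]))
p,d=ctrl.capture("top");P=cloud(d,ctrl.get_calibration("top"))
m=(abs(P[:,2]-68)<4)&(abs(P[:,0]-501)<150)&(P[:,1]+310<110)&(P[:,1]+310>-110);print("rim top (arm occl)",rect(P[m]))
p2,d2,_=find("scene",["box"]);
E
```

```text
rim wrist 10784 [ 499.7 -311.7  258.7  172.     5.5]
rim top (arm occl) [ 501.  -311.1  258.3  174.1    5.6]
scene box 0.69 [188. 313.] ztop 57.3 n1065 rect [ 502.6 -313.6  259.6  172.3    5.4] mean [ 507.6 -316.6   57.3]
box low 0.21 [431.1, 239.9]
```

Emit:
{"method": "send_rows", "body": {"turn": [[0,0,5.8],[0,0,5.8],[0,0,5.8],[0,0,5.8],[0,0,5.8]], "delta_pos": [[0.038,0.003,0],[0.038,-0.0005,0],[0.0375,-0.0045,0],[0.037,-0.0085,0],[0.036,-0.012,0]], "grip": [-1,-1,-1,-1,-1]}}

```text
time_s: 42.0
tcp_pos: [504.2, -117.4, 144.0]
ee_rot: [[0.403, 0.915, 0.0], [0.915, -0.403, 0.0], [0.0, 0.0, -1.0]]
contact_force: [0.3, 0.3, 0.0]
grip_width: 85.4
```

Emit:
{"method": "send_rows", "body": {"turn": [[0,0,5.8],[0,0,5.8],[0,0,5.8],[0,0,5.8],[0,0,5.8]], "delta_pos": [[0.0345,-0.0155,0],[0.033,-0.019,0],[0.0305,-0.0225,0],[0.0285,-0.0255,0],[0.0255,-0.028,0]], "grip": [-1,-1,-1,-1,-1]}}

```text
time_s: 42.42
tcp_pos: [501.1, 72.9, 144.2]
ee_rot: [[0.796, 0.606, 0.001], [0.606, -0.796, 0.0], [0.0, 0.0, -1.0]]
contact_force: [0.6, -0.6, -0.7]
grip_width: 85.2
```

Emit:
{"method": "send_rows", "body": {"turn": [[0,0,5.8],[0,0,5.8],[0,0,5.8],[0,0,5.8],[0,0,5.8]], "delta_pos": [[0.0225,-0.0305,0],[0.0195,-0.0325,0],[0.016,-0.0345,0],[0.0125,-0.036,0],[0.009,-0.037,0]], "grip": [-1,-1,-1,-1,-1]}}

```text
time_s: 42.83
tcp_pos: [497.9, 263.0, 144.1]
ee_rot: [[0.99, 0.144, 0.0], [0.144, -0.99, -0.0], [0.0, 0.0, -1.0]]
contact_force: [-0.1, -0.4, 0.7]
grip_width: 85.5
```

Emit:
{"method": "send_rows", "body": {"turn": [[0,0,5.8],[0,0,5.8],[0,0,0],[0,0,0],[0,0,0]], "delta_pos": [[0.005,-0.0375,0],[0.0015,-0.038,0],[0,0,0],[0,0,0],[0,0,0]], "grip": [-1,-1,-1,-1,-1]}}

```text
time_s: 43.25
tcp_pos: [496.8, 336.5, 143.6]
ee_rot: [[0.999, -0.051, -0.001], [-0.051, -0.999, -0.001], [-0.001, 0.001, -1.0]]
contact_force: [0.0, -0.7, 0.6]
grip_width: 85.1
```

```bash
python3 - <<'E'
from h import *
p,d,_=find("top",["lid","box"]);cv2.imwrite("pics/top19.png",p[:,:,::-1])
P=cloud(d,ctrl.get_calibration("top"))
m=(abs(P[:,2]-68)<4)&(abs(P[:,0]-501)<150)&(abs(P[:,1]+310)<110);print("rim top",rect(P[m]))
c=ctrl.get_calibration("wrist");p,d=ctrl.capture("wrist");cv2.imwrite("pics/w19.png",p[:,:,::-1])
P=cloud(d,c);m=(abs(P[:,0]-497)<100)&(abs(P[:,1]-337)<60)&(P[:,2]>40)&(P[:,2]<52);print("handle",m.sum(),rect(P[m]))
plan(496.5,337,26,-3)
E
```

```text
top lid 0.61 [160. 302.] ztop 17.8 n10405 rect [496.5 336.7 272.3 187.8  -3. ] mean [493.2 330.8  18. ]
top box 0.85 [498. 302.] ztop 47.3 n487 rect [ 501.7 -309.1  253.4  171.     5.4] mean [ 494.3 -326.1   47.3]
rim top [ 501.  -310.8  258.2  173.8    5.5]
handle 3200 [495.8 336.3  79.1  17.9  -2.6]
now [497.3 335.4 143.9] yaw -3.1 tilt 0.04 q6 123 t 43.5 F [ 0.2 -0.1  0.2] w 85.4
rows 3 turn z per row -0.04
[[-0.0003, -0.0005, 0.0393], [-0.0003, -0.0005, 0.0393], [-0.0003, -0.0005, 0.0393]]
end q6 ~ 127
```

View pics/w19.png

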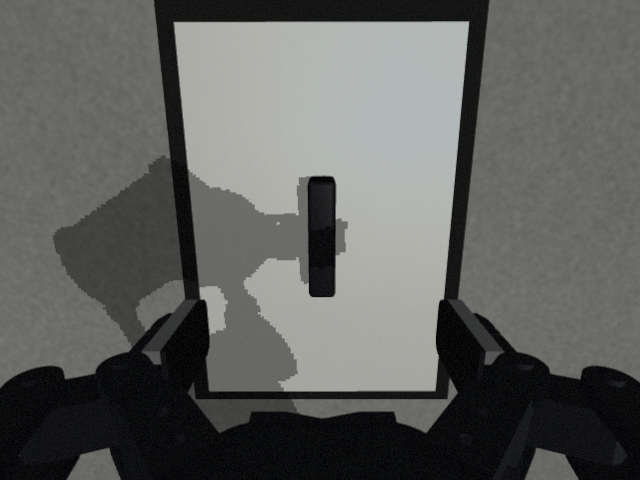

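The handle (321,236) is between the jaws. I'll descend and grip it.

Emit:
{"method": "send_rows", "body": {"turn": [[0,0,0],[0,0,0],[0,0,0],[0,0,0],[0,0,0]], "delta_pos": [[-0.0005,-0.001,0.025],[0,0,0.035],[0,0,0.03],[0,0,0.015],[0,0,0]], "grip": [-1,-1,-1,-1,-1]}}

```text
time_s: 43.87
tcp_pos: [493.4, 334.5, 34.6]
ee_rot: [[0.998, -0.055, -0.008], [-0.055, -0.998, -0.005], [-0.008, 0.005, -1.0]]
contact_force: [0.1, 0.6, 0.1]
grip_width: 85.3
```

Emit:
{"method": "send_rows", "body": {"turn": [[0,0,0],[0,0,0],[0,0,0],[0,0,0],[0,0,0]], "delta_pos": [[0,0,0],[0,0,0],[0,0,0.007],[0,0,0.006],[0,0,0]], "grip": [-1,-1,-1,-1,-1]}}

```text
time_s: 44.28
tcp_pos: [496.6, 337.7, 25.8]
ee_rot: [[0.999, -0.053, -0.0], [-0.053, -0.999, -0.0], [-0.0, 0.0, -1.0]]
contact_force: [-0.7, -0.6, -0.7]
grip_width: 85.1
```

Emit:
{"method": "send_rows", "body": {"turn": [[0,0,0],[0,0,0],[0,0,0]], "delta_pos": [[0,0,0],[0,0,0],[0,0,0]], "grip": [-1,-1,-1]}}

```text
time_s: 44.53
tcp_pos: [497.0, 338.1, 26.4]
ee_rot: [[0.999, -0.053, 0.0], [-0.053, -0.999, 0.0], [0.0, -0.0, -1.0]]
contact_force: [0.6, -0.4, -0.9]
grip_width: 85.3
```

Emit:
{"method": "send_rows", "body": {"turn": [[0,0,0],[0,0,0],[0,0,0],[0,0,0],[0,0,0]], "delta_pos": [[0,0.001,0.002],[0,0,0],[0,0,0],[0,0,0],[0,0,0]], "grip": [0,0,0.4,0.4,0.4]}}

```text
time_s: 44.95
tcp_pos: [496.8, 336.9, 24.1]
ee_rot: [[0.999, -0.053, 0.0], [-0.053, -0.999, 0.0], [0.0, -0.0, -1.0]]
contact_force: [-0.8, -0.2, 0.1]
grip_width: 26.4
```

Emit:
{"method": "send_rows", "body": {"turn": [[0,0,0],[0,0,0],[0,0,0],[0,0,0],[0,0,0]], "delta_pos": [[0,0,0],[0,0,0],[0,0,0],[0,0,0],[0,0,0]], "grip": [1,1,1,1,1]}}

```text
time_s: 45.37
tcp_pos: [497.0, 337.0, 24.3]
ee_rot: [[0.999, -0.053, 0.0], [-0.053, -0.999, 0.0], [0.0, -0.0, -1.0]]
contact_force: [-0.4, 0.3, 1.5]
grip_width: 16.5
```

Emit:
{"method": "send_rows", "body": {"turn": [[0,0,0],[0,0,0],[0,0,0],[0,0,0],[0,0,0]], "delta_pos": [[0,0,-0.005],[0,0,-0.015],[0,0,-0.025],[0,0,-0.03],[0,0,-0.03]], "grip": [1,1,1,1,1]}}

```text
time_s: 45.78
tcp_pos: [494.8, 336.0, 128.2]
ee_rot: [[0.999, -0.053, -0.004], [-0.053, -0.999, -0.002], [-0.004, 0.002, -1.0]]
contact_force: [0.1, 0.1, -3.8]
grip_width: 16.6
```

Emit:
{"method": "send_rows", "body": {"turn": [[0,0,0],[0,0,0],[0,0,0],[0,0,0]], "delta_pos": [[0,0,-0.015],[0,0,0],[0,0,0],[0,0,0]], "grip": [1,1,1,1]}}

```text
time_s: 46.12
tcp_pos: [495.0, 335.9, 141.9]
ee_rot: [[0.999, -0.053, -0.004], [-0.053, -0.999, -0.002], [-0.004, 0.002, -1.0]]
contact_force: [-0.6, 0.3, -3.5]
grip_width: 16.9
```

```bash
python3 - <<'E'
from h import *
p,d,_=find("top",["lid"]);cv2.imwrite("pics/top20.png",p[:,:,::-1])
plan(501,-311,142,5.5,maxmm=36)
E
```

```text
lid low 0.26 [199.6, 301.7]
now [494.8 335.8 141.3] yaw -3.0 tilt 0.30 q6 123 t 46.2 F [ 0.4  1.  -3.5] w 16.8
rows 18 turn z per row -0.47
[[0.0022, 0.0359, -0.0], [0.002, 0.0359, -0.0], [0.0017, 0.0359, -0.0], [0.0014, 0.0359, -0.0], [0.0011, 0.0359, -0.0]]
[[0.0008, 0.0359, -0.0], [0.0005, 0.0359, -0.0], [0.0002, 0.0359, -0.0], [-0.0001, 0.0359, -0.0], [-0.0004, 0.0359, -0.0]]
[[-0.0007, 0.0359, -0.0], [-0.001, 0.0359, -0.0], [-0.0013, 0.0359, -0.0], [-0.0016, 0.0359, -0.0], [-0.0019, 0.0359, -0.0]]
[[-0.0022, 0.0359, -0.0], [-0.0025, 0.0358, -0.0], [-0.0028, 0.0358, -0.0]]
end q6 ~ 53
```

View pics/top20.png

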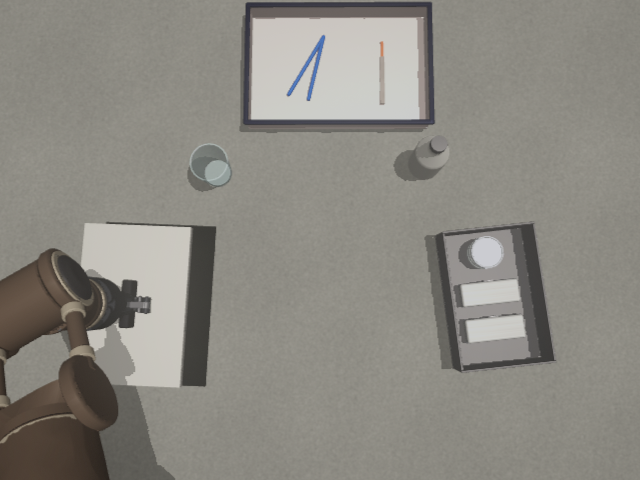

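The lid is held level. I'll carry it back over the box.

Emit:
{"method": "send_rows", "body": {"turn": [[0,0,-0.5],[0,0,-0.5],[0,0,-0.5],[0,0,-0.5],[0,0,-0.5]], "delta_pos": [[0.002,0.015,0],[0.002,0.025,0],[0.0015,0.034,0],[0.0015,0.036,0],[0.001,0.036,0]], "grip": [1,1,1,1,1]}}

```text
time_s: 46.63
tcp_pos: [498.4, 189.2, 142.1]
ee_rot: [[1.0, -0.008, -0.003], [-0.008, -1.0, -0.001], [-0.003, 0.001, -1.0]]
contact_force: [1.0, -0.6, -2.8]
grip_width: 16.7
```

Emit:
{"method": "send_rows", "body": {"turn": [[0,0,-0.5],[0,0,-0.5],[0,0,-0.5],[0,0,-0.5],[0,0,-0.5]], "delta_pos": [[0.001,0.036,0],[0.0005,0.036,0],[0,0.036,0],[0,0.036,0],[-0.0005,0.036,0]], "grip": [1,1,1,1,1]}}

```text
time_s: 47.05
tcp_pos: [500.9, 9.1, 142.4]
ee_rot: [[0.999, 0.035, -0.003], [0.035, -0.999, 0.0], [-0.003, -0.0, -1.0]]
contact_force: [0.9, 1.0, -2.8]
grip_width: 16.7
```

Emit:
{"method": "send_rows", "body": {"turn": [[0,0,-0.5],[0,0,-0.5],[0,0,-0.5],[0,0,-0.5],[0,0,-0.5]], "delta_pos": [[-0.0005,0.036,0],[-0.001,0.036,0],[-0.0015,0.036,0],[-0.0015,0.036,0],[-0.002,0.036,0]], "grip": [1,1,1,1,1]}}

```text
time_s: 47.47
tcp_pos: [503.8, -170.7, 142.3]
ee_rot: [[0.997, 0.078, -0.003], [0.078, -0.997, 0.001], [-0.003, -0.002, -1.0]]
contact_force: [0.4, -0.0, -2.8]
grip_width: 16.8
```

```bash
python3 - <<'E'
from h import *
plan(501,-311,142,5.5,maxmm=36)
E
```

```text
now [ 503.8 -170.7  142.3] yaw 4.5 tilt 0.19 q6 62 t 47.5 F [ 0.4 -0.  -2.8] w 16.8
rows 4 turn z per row -0.26
[[-0.0034, 0.0349, 0.0001], [-0.0036, 0.0349, 0.0001], [-0.0037, 0.0349, 0.0001], [-0.0039, 0.0349, 0.0001]]
end q6 ~ 53
```

Emit:
{"method": "send_rows", "body": {"turn": [[0,0,-0.3],[0,0,-0.3],[0,0,-0.2],[0,0,-0.2],[0,0,0]], "delta_pos": [[-0.003,0.036,0],[-0.0035,0.036,0],[-0.0035,0.032,0],[-0.0025,0.022,0],[-0.002,0.01,0]], "grip": [1,1,1,1,1]}}

```text
time_s: 47.88
tcp_pos: [501.5, -309.2, 142.4]
ee_rot: [[0.996, 0.093, -0.001], [0.093, -0.996, -0.0], [-0.001, -0.0, -1.0]]
contact_force: [-0.4, -0.2, -2.8]
grip_width: 16.2
```

Emit:
{"method": "send_rows", "body": {"turn": [[0,0,0],[0,0,0],[0,0,0],[0,0,0]], "delta_pos": [[0,0,0.01],[0,0,0.015],[0,0,0],[0,0,0]], "grip": [1,1,1,1]}}

```text
time_s: 48.22
tcp_pos: [500.5, -303.3, 116.4]
ee_rot: [[0.995, 0.096, -0.005], [0.096, -0.995, 0.004], [-0.005, -0.005, -1.0]]
contact_force: [-0.2, -0.3, -2.8]
grip_width: 16.5
```

```bash
python3 - <<'E'
from h import *
p,d=ctrl.capture("top");cv2.imwrite("pics/top21.png",p[:,:,::-1])
P=cloud(d,ctrl.get_calibration("top"));m=(abs(P[:,2]-112)<14)&(abs(P[:,0]-501)<150)&(abs(P[:,1]+310)<110);z=np.median(P[m][:,2]);Q=P[m];Q=Q[abs(Q[:,2]-z)<4];print("lid",z,rect(Q))
plan(500.6,-311.1,80,5.5,maxmm=36)
E
```

```text
lid 109.374211728565 [ 500.4 -301.8  272.1  188.3    5.6]
now [ 501.6 -304.1  117.7] yaw 5.5 tilt 0.20 q6 49 t 48.3 F [ 0.9 -1.2 -3.5] w 16.9
rows 2 turn z per row 0.02
[[-0.0008, 0.0034, 0.0188], [-0.0008, 0.0034, 0.0188]]
end q6 ~ 53
```

View pics/top21.png

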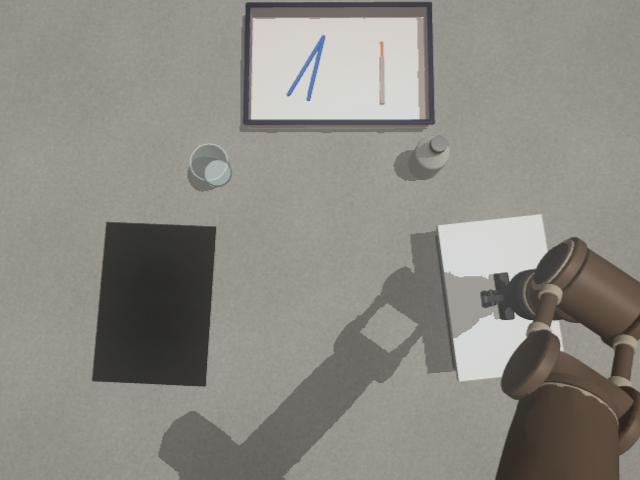

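Emit:
{"method": "send_rows", "body": {"turn": [[0,0,0],[0,0,0],[0,0,0],[0,0,0],[0,0,0]], "delta_pos": [[-0.001,0.0035,0.005],[0,0.0025,0.007],[0,0,0.004],[0,0,0],[0,0,0]], "grip": [1,1,1,1,1]}}

```text
time_s: 48.68
tcp_pos: [501.6, -312.0, 102.6]
ee_rot: [[0.995, 0.095, -0.001], [0.095, -0.995, 0.001], [-0.001, -0.001, -1.0]]
contact_force: [-0.8, 0.2, -3.6]
grip_width: 16.9
```

Emit:
{"method": "send_rows", "body": {"turn": [[0,0,0],[0,0,0],[0,0,0],[0,0,0]], "delta_pos": [[0,0,0],[0,0,0],[0,0,0],[0,0,0]], "grip": [1,1,1,1]}}

```text
time_s: 49.02
tcp_pos: [502.2, -312.4, 103.4]
ee_rot: [[0.995, 0.095, 0.0], [0.095, -0.995, -0.0], [0.0, 0.0, -1.0]]
contact_force: [-1.0, 0.1, -2.9]
grip_width: 16.6
```

```bash
python3 - <<'E'
from h import *
p,d=ctrl.capture("top");cv2.imwrite("pics/top22.png",p[:,:,::-1])
P=cloud(d,ctrl.get_calibration("top"));m=(abs(P[:,2]-96)<12)&(abs(P[:,0]-501)<150)&(abs(P[:,1]+310)<110);z=np.median(P[m][:,2]);Q=P[m];Q=Q[abs(Q[:,2]-z)<4];print("lid",z,rect(Q))
plan(501,-311.3,80,5.5,maxmm=36)
E
```

```text
lid 96.26941371374318 [ 501.8 -310.7  272.5  188.5    5.4]
now [ 502.1 -312.4  103.3] yaw 5.5 tilt 0.03 q6 48 t 49.1 F [-0.4  0.4 -3.7] w 16.8
rows 1 turn z per row -0.04
[[-0.001, -0.0012, 0.0233]]
end q6 ~ 53
```

The lid is aligned with the rim to within 1 mm, so I'll lower it slowly.

Emit:
{"method": "send_rows", "body": {"turn": [[0,0,0],[0,0,0],[0,0,0],[0,0,0],[0,0,0]], "delta_pos": [[-0.001,-0.0005,0.003],[0,0,0.003],[0,0,0.003],[0,0,0.003],[0,0,0.002]], "grip": [1,1,1,1,1]}}

```text
time_s: 49.48
tcp_pos: [500.6, -311.6, 88.4]
ee_rot: [[0.995, 0.095, -0.001], [0.095, -0.995, 0.001], [-0.001, -0.001, -1.0]]
contact_force: [0.4, -0.1, -4.1]
grip_width: 16.8
```

Emit:
{"method": "send_rows", "body": {"turn": [[0,0,0],[0,0,0],[0,0,0],[0,0,0]], "delta_pos": [[0,0,0.001],[0,0,0.001],[0,0,0.001],[0,0,0]], "grip": [1,1,1,1]}}

```text
time_s: 49.82
tcp_pos: [500.9, -311.8, 85.9]
ee_rot: [[0.995, 0.095, -0.0], [0.095, -0.995, 0.0], [-0.0, -0.0, -1.0]]
contact_force: [-0.9, 0.4, -2.7]
grip_width: 16.8
```

No contact with the skirt past the rim, so it's engaged freely. I'll keep going down.

Emit:
{"method": "send_rows", "body": {"turn": [[0,0,0],[0,0,0],[0,0,0],[0,0,0],[0,0,0]], "delta_pos": [[0,0,0.001],[0,0,0.001],[0,0,0.001],[0,0,0.001],[0,0,0]], "grip": [1,1,1,1,1]}}

```text
time_s: 50.23
tcp_pos: [500.8, -311.7, 81.8]
ee_rot: [[0.995, 0.095, -0.0], [0.095, -0.995, 0.0], [-0.0, -0.0, -1.0]]
contact_force: [-0.5, -0.6, -3.0]
grip_width: 16.7
```

Emit:
{"method": "send_rows", "body": {"turn": [[0,0,0],[0,0,0],[0,0,0],[0,0,0]], "delta_pos": [[0,0,0.001],[0,0,0.001],[0,0,0],[0,0,0]], "grip": [1,1,1,1]}}

```text
time_s: 50.57
tcp_pos: [500.9, -311.8, 80.0]
ee_rot: [[0.995, 0.095, -0.0], [0.095, -0.995, 0.0], [-0.0, -0.0, -1.0]]
contact_force: [-0.3, 0.4, -3.3]
grip_width: 16.8
```

Emit:
{"method": "send_rows", "body": {"turn": [[0,0,0],[0,0,0],[0,0,0],[0,0,0]], "delta_pos": [[0,0,0.001],[0,0,0.0005],[0,0,0],[0,0,0]], "grip": [1,1,1,1]}}

```text
time_s: 50.9
tcp_pos: [501.2, -312.0, 79.3]
ee_rot: [[0.995, 0.095, 0.0], [0.095, -0.995, -0.0], [0.0, 0.0, -1.0]]
contact_force: [-2.3, 1.3, 3.2]
grip_width: 16.8
```

```bash
python3 - <<'E'
from h import *
p,d=ctrl.capture("top")
P=cloud(d,ctrl.get_calibration("top"));m=(abs(P[:,2]-72)<8)&(abs(P[:,0]-501)<150)&(abs(P[:,1]+310)<110);z=np.median(P[m][:,2]);Q=P[m];Q=Q[abs(Q[:,2]-z)<4];print("lid",z,rect(Q))
plan(501,-311.3,80,5.5,maxmm=36)
E
```

```text
lid 72.22671076945221 [ 501.  -310.5  272.3  188.1    5.6]
now [ 501.2 -312.    79.4] yaw 5.5 tilt 0.03 q6 48 t 51.0 F [-2.3  2.4  3.4] w 17.1
rows 1 turn z per row -0.04
[[-0.0001, -0.0007, -0.0006]]
end q6 ~ 53
```

The lid is home: its plate top reads 72.2 mm against 72 expected, with contact felt. I'll release and withdraw.

Emit:
{"method": "send_rows", "body": {"turn": [[0,0,0],[0,0,0],[0,0,0],[0,0,0],[0,0,0]], "delta_pos": [[0,0,0],[0,0,0],[0,0,0],[0,0,0],[0,0,-0.01]], "grip": [-1,-1,-1,-1,-1]}}

```text
time_s: 51.37
tcp_pos: [499.5, -310.8, 86.8]
ee_rot: [[0.995, 0.095, -0.003], [0.095, -0.995, 0.002], [-0.003, -0.003, -1.0]]
contact_force: [-1.0, 0.1, 0.6]
grip_width: 76.2
```

Emit:
{"method": "send_rows", "body": {"turn": [[0,0,0],[0,0,0],[0,0,0],[0,0,0],[0,0,0]], "delta_pos": [[0,0,-0.03],[0,0,-0.04],[0,0,-0.03],[0,-0.02,0],[0,-0.03,0]], "grip": [-1,-1,-1,-1,-1]}}

```text
time_s: 51.78
tcp_pos: [499.1, -265.3, 193.4]
ee_rot: [[0.996, 0.092, 0.008], [0.092, -0.996, -0.006], [0.008, 0.007, -1.0]]
contact_force: [0.3, 0.4, -0.2]
grip_width: 85.6
```

Emit:
{"method": "send_rows", "body": {"turn": [[0,0,0],[0,0,0],[0,0,0],[0,0,0],[0,0,0]], "delta_pos": [[0,-0.04,0],[0,-0.04,0],[0,-0.04,0],[0,-0.04,0],[0,-0.04,0]], "grip": [-1,-1,-1,-1,-1]}}

```text
time_s: 52.2
tcp_pos: [476.9, -61.4, 189.5]
ee_rot: [[0.996, 0.094, 0.002], [0.094, -0.996, -0.0], [0.001, 0.0, -1.0]]
contact_force: [0.4, 1.3, 0.2]
grip_width: 85.3
```

```bash
python3 - <<'E'
from h import *
p,d,o=find("top",["lid","bottle","beaker","dish1","case1"]);cv2.imwrite("pics/top23.png",p[:,:,::-1])
Q=[q for q in o if q[0]=="lid"][0][3]
A=np.c_[Q[:,:2]-[501,-311],np.ones(len(Q))];s=np.linalg.lstsq(A,Q[:,2],rcond=None)[0];print("plane slope deg",np.degrees(s[:2]),s[2])
p,d,_=find("scene",["lid"]);cv2.imwrite("pics/s23.png",p[:,:,::-1])
print(ctrl.get_obs()["time_s"],ctrl.get_obs()["tcp_pos"])
E
```

```text
top lid 0.8 [500. 297.] ztop 72.5 n12887 rect [ 500.9 -310.5  272.2  187.6    5.6] mean [ 498.6 -311.8   72.6]
top lid 0.72 [154. 304.] ztop 3.8 n15643 rect [495.8 337.6 310.  221.1  -3.1] mean [492.8 337.5   4. ]
top bottle 0.81 [428. 158.] ztop 120.9 n59 rect [ 757.6 -191.6   32.1   17.5   58.1] mean [ 756.5 -189.9  121.2]
top beaker 0.84 [212. 166.] ztop 82.5 n109 rect [751.6 217.6  68.4  64.1  13.6] mean [758.3 224.6  82.1]
top dish1 0.59 [501. 296.] ztop 72.5 n12972 rect [ 501.  -310.5  272.4  187.6    5.6] mean [ 498.5 -312.    72.6]
plane slope deg [-0.03559992  0.0358275 ] 72.62560980607601
scene lid 0.64 [177. 315.] ztop 72.0 n9792 rect [ 501.6 -311.6  275.5  189.     5.3] mean [ 515.7 -320.4   72. ]
52.6 [477.58670814 -64.33977013 188.88852572]
```

View pics/top23.png

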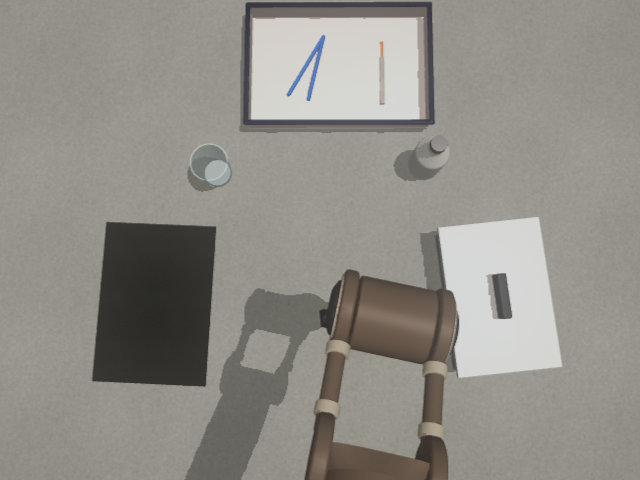

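View pics/s23.png

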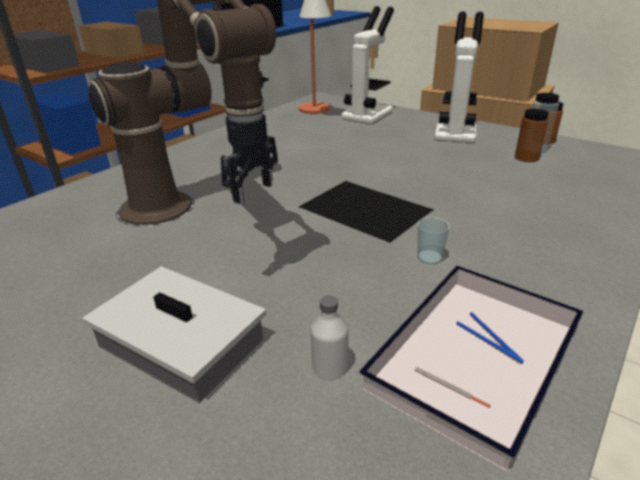

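The lid is level and seated, and the bench is clear except for the bottle and cup, which haven't moved. I'll let the arm settle and check once more in case the lid was knocked.

Emit:
{"method": "send_rows", "body": {"turn": [[0,0,0],[0,0,0],[0,0,0],[0,0,0],[0,0,0]], "delta_pos": [[0,-0.03,0],[0,-0.03,0],[0,0,0],[0,0,0],[0,0,0]], "grip": [-1,-1,-1,-1,-1]}}

```text
time_s: 53.02
tcp_pos: [471.8, -4.4, 188.6]
ee_rot: [[0.996, 0.094, 0.0], [0.094, -0.996, -0.001], [0.0, 0.001, -1.0]]
contact_force: [-0.2, 0.1, 0.0]
grip_width: 85.4
```

Emit:
{"method": "send_rows", "body": {"turn": [[0,0,0],[0,0,0],[0,0,0],[0,0,0],[0,0,0]], "delta_pos": [[0,0,0],[0,0,0],[0,0,0],[0,0,0],[0,0,0]], "grip": [-1,-1,-1,-1,-1]}}

```text
time_s: 53.43
tcp_pos: [471.5, -3.7, 188.6]
ee_rot: [[0.996, 0.095, 0.0], [0.095, -0.996, -0.0], [0.0, 0.0, -1.0]]
contact_force: [-0.5, -0.3, 0.7]
grip_width: 85.6
```

Emit:
{"method": "send_rows", "body": {"turn": [[0,0,0],[0,0,0],[0,0,0],[0,0,0],[0,0,0]], "delta_pos": [[0,0,0],[0,0,0],[0,0,0],[0,0,0],[0,0,0]], "grip": [-1,-1,-1,-1,-1]}}

```text
time_s: 53.85
tcp_pos: [471.4, -3.2, 188.6]
ee_rot: [[0.995, 0.095, 0.0], [0.095, -0.995, -0.0], [0.0, 0.0, -1.0]]
contact_force: [0.6, -0.6, -0.3]
grip_width: 85.5
```

```bash
python3 - <<'E'
from h import *
p,d,o=find("top",["lid"])
Q=o[0][3]
if abs(np.median(Q[:,2])-72.5)<1.5 and np.hypot(*(rect(Q)[:2]-[501,-310.5]))<4: print("ok, signing off",ctrl.sign_off())
E
```

```text
top lid 0.83 [498. 297.] ztop 72.5 n13405 rect [ 501.  -310.2  272.2  187.6    5.5] mean [ 497.7 -310.    72.6]
the job is handed in; nothing more can be done
ok, signing off None
```

The kit is packed and the job is handed in at about 54 s of the 208 s allowed. I laid the lid on the mat, stacked the three dishes present in one pile, put both cases in lying flat, and put the lid back on.

**Last checks:**
- **Lid:** the plate top reads 72.5 mm (72 mm expected when fully down), tilted less than 0.1° and centred on the rim to within about 1 mm. I saw no sign of it being knocked.
- **Dishes and cases:** before closing, each dish had landed within about 1 mm of the one below. The cases were flat and clear of the pile.
- **Bottle and cup:** both stand where they were, within measuring error.

**Disagreements:** the wrist camera read heights 1–2 mm low and put the box centre about 1.5 mm from where the top camera did, which is within its stated calibration. In the last pictures the networks called the mat "lid" and the lid "dish"; the pictures themselves showed otherwise. No check failed.

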